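Load the spice sled and feed it home along the rail beside the hob

ROBOT

A 6-joint arm with a two-finger parallel gripper is mounted at the origin on the work surface. World frame = base frame: x ahead of the robot, y to its left, z up, the work surface at z = 0. Lengths are in m, angles in rad, forces in N, time in s.
With the tool pointing down it reaches from about 0.3 to 0.775 m from the base axis. Payload 14.6 kg.
Tool frame: the origin (TCP) lies on the centre line of the jaws, within the pads' length; the fingertips stand 25 mm ahead of it and the grasp point (between the pads) lies 6 mm ahead of it (ctrl.tip_reach is the distance from the TCP to the fingertips, in m); z points along the fingers, y is the line along which they close (so a half turn about z gives the same grasp; the last joint's range is limited). The gripper opens to 94 mm and grips with 3 to 60 N. Pads are 16 mm wide; open, the fingers measure 119 mm over their backs; the gripper's body (75 mm by 177 mm) begins 78 mm behind the grasp point.
Start: joints at [-1.282, 0.3, 1.521, -0, 1.321, -0.067], TCP at [0.192, -0.516, 0.23] pointing down, gripper open.
Joint ranges: [-3.03, 3.03], [-0.79, 2.21], [0.23, 2.52], [-1.04, 4.18], [0, 3.07], [-2.55, 2.55]. Speed limits (rad/s): [2.22, 2.22, 2.57, 3.14, 3.14, 3.14].

INTERFACE

Orientations are given as [roll, pitch, yaw] about the fixed x, y, z axes, in that order (R = Rz(yaw) Ry(pitch) Rx(roll)).
In Python, from station import ctrl gives the robot as it stands. The module is installed in compiled form; this text tells all that it offers.
- The arm moves only by the tool apply_moves, never from a script. Its argument "deltas" is a list of rows, each a list of 7 numbers: the closure in counts, from 0 (fully open) to 255 (shut), then the shift along the world's x, y, z in cm, then the turn, a rotation vector about the world's x, y, z in rad. In form: [[jaw, tx, ty, tz, ax, ay, az], ...]. A call has 1 to 10 rows; each row shifts and turns the commanded pose from where the row before left it; what a row does not reach is not made up. A row lasts 1/10 s, in which the tool goes at most 50 mm and 8.59 degrees, less where a joint would pass 70% of its speed; a pose out of reach is approached as far as the arm can. A call with a gripper value outside its range is refused whole. The fingers move at their own pace and stop on an object; "grip_force" is the grip in N (left out, the last holds). Time passes only in rows, so rows that do not move let the fingers close. It gives the time, the measured TCP pose, the force, the opening and the grip force at its end, in the units of the state.
- ctrl.get_obs(): the state, without advancing time (a new reading comes with each control period).
- ctrl.camera(name): name is "side" or "top" or "wrist"; returns a dict with "img" (420x560x3 uint8, red, green, blue), "K" (3x3 intrinsics, pixels), "pose" (4x4, takes a point from camera to world coordinates); the wrist camera has in their place "hand_eye" (4x4, takes a point from camera to tool coordinates, whose origin is the TCP and whose axes are the flange's). Camera axes: x right, y up, looking along -z (the intrinsics and any distortion apply to the point x, -y, -z); pixel columns grow to the right and rows downward; lengths in m; the calibration is good to about 2 mm. A picture is of the moment at which its call begins: read the wrist's pose just before it. There is no depth.
- ctrl.hand_in(): hands the job in; it is judged then, once.
The state is a dict: "time_s": time; "qpos": joint angles; "joint_vel": joint speeds; "tau": joint torques, N m; "ee_pos": TCP position; "eef_rot": TCP orientation; "force": force on the tool from outside, world axes, zero at the start; "moment": the same for the moment, N m; "grip_width": finger opening in m; "grip_force": force on a finger pad.
Only numpy, scipy, OpenCV 4.12 (cv2) and the standard library are available. Lean on these libraries where they do the work, as an engineer would, in place of code of your own. Each camera call takes 0.05 s, during which the arm holds its last target. There are 200 camera calls.

TASK

Clear the white kitchen timer off the steel board onto the cork coaster, and stand every square spice tin upright on the wooden sled in a neat row, each one squarely on a black square of its own. Then take the push stick by its orange fin, press the sled flush against the fence before feeding it on, and with the stick feed it along the fence, always flush, until its nose is fully home on the red stop beside the hot hob; hands must never push the sled. Finish with the stick lying flat in its grey tray, the tins still in their row, and nothing else on the counter disturbed.

Things in the scene. Friction and masses are not known exactly. Their poses are not given: they have to be found in the camera images.
- rail: fixed feed rail: steel board 12 mm thick, x -80 to +75, y -270 to +285 mm; origin at its underside; x points away from the robot, y to its left (the feed direction). Along the far side stands the aluminium fence, inner face at x = +60, top 22 mm above the board. A red stop of that height crosses the left end, face at y = +270
- sled: loose wooden sled, 14 mm thick, 0.32 kg. Slab 90 (x) by 240 mm (y) with a rim 5 wide, 6 high, origin at its underside's centre, nose at y = +120. Tail: two prongs (y -120 to -160, 28 wide) with a notch 34 mm wide, 40 deep between, open to the rear, for the stick. Flush on the fence: rail x = +15; home: rail y = +150. Starts at rail y -10 to +30, 1 to 2 cm off the fence, askew
- mark0 (a point): first (nearest the nose, sled y = +88 mm) of the five black squares (36 mm) on the sled's top face; the point is its centre, in the top face. The squares lie in one row along the sled's y axis, 44 mm apart
- mark1 (a point): second (sled y = +44 mm) of the five black squares (36 mm) on the sled's top face; the point is its centre, in the top face. The squares lie in one row along the sled's y axis, 44 mm apart
- mark2 (a point): third (sled y = 0) of the five black squares (36 mm) on the sled's top face; the point is its centre, in the top face. The squares lie in one row along the sled's y axis, 44 mm apart
- mark3 (a point): fourth (sled y = -44 mm) of the five black squares (36 mm) on the sled's top face; the point is its centre, in the top face. The squares lie in one row along the sled's y axis, 44 mm apart
- mark4 (a point): fifth (nearest the tail, sled y = -88 mm) of the five black squares (36 mm) on the sled's top face; the point is its centre, in the top face. The squares lie in one row along the sled's y axis, 44 mm apart
- stick: wooden push stick: dark bar 200 mm long (own y), 24 wide, 16 tall, with an upright orange grip fin 14 mm thick (x), 60 mm long (y), 16 to 61 mm above the underside; origin at the centre of the bar's underside; fin centre at y = -20 mm, so the working tip (+y, to the left) is 120 mm ahead of it. 120 g
- stick_tray: fixed shallow grey tray for the stick, 75 x 230 mm (long along its y), floor 5 mm thick, walls 5 mm thick and 14 mm high; origin at the centre of its underside
- timer: round white kitchen timer with a red top, 50 mm across, the red part 40 mm, 36 mm tall, 120 g, left on the board between the sled's nose and the stop; origin at the centre of its underside
- coaster: fixed round cork coaster, 90 mm across, 5 mm thick, left of the rail; origin at the centre of its underside
- tin_red: square spice tin, red: 38 x 38 mm plain-sided body 50 mm tall, the lowest 12 mm a heavy steel foot, with a round steel lid (32 mm across, 10 mm tall) on top, 60 mm tall in all, 120 g; origin at the centre of its underside, z up. May be absent (None)
- tin_yellow: square spice tin, yellow: 38 x 38 mm plain-sided body 50 mm tall, the lowest 12 mm a heavy steel foot, with a round steel lid (32 mm across, 10 mm tall) on top, 60 mm tall in all, 120 g; origin at the centre of its underside, z up. May be absent (None)
- tin_green: square spice tin, green: 38 x 38 mm plain-sided body 50 mm tall, the lowest 12 mm a heavy steel foot, with a round steel lid (32 mm across, 10 mm tall) on top, 60 mm tall in all, 120 g; origin at the centre of its underside, z up. May be absent (None)
- tin_white: square spice tin, white: 38 x 38 mm plain-sided body 50 mm tall, the lowest 12 mm a heavy steel foot, with a round steel lid (32 mm across, 10 mm tall) on top, 60 mm tall in all, 120 g; origin at the centre of its underside, z up. May be absent (None)
- tin_blue: square spice tin, blue: 38 x 38 mm plain-sided body 50 mm tall, the lowest 12 mm a heavy steel foot, with a round steel lid (32 mm across, 10 mm tall) on top, 60 mm tall in all, 120 g; origin at the centre of its underside, z up. May be absent (None)

How it is judged:
On the way, in this order (a step that is already met when the one before it is completed fails the run):
1. every tin stands on a black square of its own, released, and the timer stands on the coaster, with the sled still at the loading end ((distance between tin_red and mark0 below 0.009 m or distance between tin_red and mark1 below 0.009 m or distance between tin_red and mark2 below 0.009 m or distance between tin_red and mark3 below 0.009 m or distance between tin_red and mark4 below 0.009 m) and (angle between the x axis of tin_red and the x axis of sled, either way round below 0.17 rad or angle between the x axis of tin_red and the y axis of sled, either way round below 0.17 rad) and angle between each of tin_red, tin_yellow, tin_green, tin_white, tin_blue, timer's own z axis and vertical below 0.1 rad and contact force between the fingers and tin_red below 0.2 N and (distance between tin_yellow and mark0 below 0.009 m or distance between tin_yellow and mark1 below 0.009 m or distance between tin_yellow and mark2 below 0.009 m or distance between tin_yellow and mark3 below 0.009 m or distance between tin_yellow and mark4 below 0.009 m) and (angle between the x axis of tin_yellow and the x axis of sled, either way round below 0.17 rad or angle between the x axis of tin_yellow and the y axis of sled, either way round below 0.17 rad) and contact force between the fingers and tin_yellow below 0.2 N and (distance between tin_green and mark0 below 0.009 m or distance between tin_green and mark1 below 0.009 m or distance between tin_green and mark2 below 0.009 m or distance between tin_green and mark3 below 0.009 m or distance between tin_green and mark4 below 0.009 m) and (angle between the x axis of tin_green and the x axis of sled, either way round below 0.17 rad or angle between the x axis of tin_green and the y axis of sled, either way round below 0.17 rad) and contact force between the fingers and tin_green below 0.2 N and (distance between tin_white and mark0 below 0.009 m or distance between tin_white and mark1 below 0.009 m or distance between tin_white and mark2 below 0.009 m or distance between tin_white and mark3 below 0.009 m or distance between tin_white and mark4 below 0.009 m) and (angle between the x axis of tin_white and the x axis of sled, either way round below 0.17 rad or angle between the x axis of tin_white and the y axis of sled, either way round below 0.17 rad) and contact force between the fingers and tin_white below 0.2 N and (distance between tin_blue and mark0 below 0.009 m or distance between tin_blue and mark1 below 0.009 m or distance between tin_blue and mark2 below 0.009 m or distance between tin_blue and mark3 below 0.009 m or distance between tin_blue and mark4 below 0.009 m) and (angle between the x axis of tin_blue and the x axis of sled, either way round below 0.17 rad or angle between the x axis of tin_blue and the y axis of sled, either way round below 0.17 rad) and contact force between the fingers and tin_blue below 0.2 N and y of sled in the frame of rail below 0.06 m and horizontal distance between timer and coaster below 0.025 m and height (world z) of timer below 0.01 m and contact force between the fingers and timer below 0.2 N), for 0.2 s.
2. the sled is pressed flush against the fence by the stick, still at the loading end (x of sled in the frame of rail above 0.011 m and angle between the y axis of sled and the y axis of rail, either way round below 0.035 rad and y of sled in the frame of rail below 0.07 m and contact force between stick and sled above 0.3 N), for 0.1 s.
3. the sled passes the middle of its way, flush on the fence, pushed by the stick (x of sled in the frame of rail above 0.011 m and angle between the y axis of sled and the y axis of rail, either way round below 0.035 rad and y of sled in the frame of rail between 0.09 and 0.125 m and contact force between stick and sled above 0.3 N), for 0.1 s.
4. the sled is home on the stop, flush on the fence (x of sled in the frame of rail above 0.011 m and angle between the y axis of sled and the y axis of rail, either way round below 0.035 rad and y of sled in the frame of rail above 0.146 m), for 0.2 s.
At the end, for the whole second after the job is handed in: Sled nose within 5 mm of the stop, sled within 4 mm of the fence and 2 degrees of parallel; each tin upright, within 9 mm of a black square's centre and 10 degrees of square to the sled; timer centred within 25 mm on the coaster; stick flat on its tray's floor; all released and at rest ((distance between tin_red and mark0 below 0.009 m or distance between tin_red and mark1 below 0.009 m or distance between tin_red and mark2 below 0.009 m or distance between tin_red and mark3 below 0.009 m or distance between tin_red and mark4 below 0.009 m) and (angle between the x axis of tin_red and the x axis of sled, either way round below 0.17 rad or angle between the x axis of tin_red and the y axis of sled, either way round below 0.17 rad) and angle between each of tin_red, tin_yellow, tin_green, tin_white, tin_blue, timer's own z axis and vertical below 0.1 rad and contact force between the fingers and tin_red below 0.2 N and (distance between tin_yellow and mark0 below 0.009 m or distance between tin_yellow and mark1 below 0.009 m or distance between tin_yellow and mark2 below 0.009 m or distance between tin_yellow and mark3 below 0.009 m or distance between tin_yellow and mark4 below 0.009 m) and (angle between the x axis of tin_yellow and the x axis of sled, either way round below 0.17 rad or angle between the x axis of tin_yellow and the y axis of sled, either way round below 0.17 rad) and contact force between the fingers and tin_yellow below 0.2 N and (distance between tin_green and mark0 below 0.009 m or distance between tin_green and mark1 below 0.009 m or distance between tin_green and mark2 below 0.009 m or distance between tin_green and mark3 below 0.009 m or distance between tin_green and mark4 below 0.009 m) and (angle between the x axis of tin_green and the x axis of sled, either way round below 0.17 rad or angle between the x axis of tin_green and the y axis of sled, either way round below 0.17 rad) and contact force between the fingers and tin_green below 0.2 N and (distance between tin_white and mark0 below 0.009 m or distance between tin_white and mark1 below 0.009 m or distance between tin_white and mark2 below 0.009 m or distance between tin_white and mark3 below 0.009 m or distance between tin_white and mark4 below 0.009 m) and (angle between the x axis of tin_white and the x axis of sled, either way round below 0.17 rad or angle between the x axis of tin_white and the y axis of sled, either way round below 0.17 rad) and contact force between the fingers and tin_white below 0.2 N and (distance between tin_blue and mark0 below 0.009 m or distance between tin_blue and mark1 below 0.009 m or distance between tin_blue and mark2 below 0.009 m or distance between tin_blue and mark3 below 0.009 m or distance between tin_blue and mark4 below 0.009 m) and (angle between the x axis of tin_blue and the x axis of sled, either way round below 0.17 rad or angle between the x axis of tin_blue and the y axis of sled, either way round below 0.17 rad) and contact force between the fingers and tin_blue below 0.2 N and horizontal distance between timer and coaster below 0.025 m and height (world z) of timer below 0.01 m and contact force between the fingers and timer below 0.2 N and x of sled in the frame of rail above 0.011 m and angle between the y axis of sled and the y axis of rail, either way round below 0.035 rad and y of sled in the frame of rail above 0.145 m and x of stick in the frame of stick_tray between -0.027 and 0.027 m and y of stick in the frame of stick_tray between -0.03 and 0.03 m and z of stick in the frame of stick_tray below 0.012 m and angle between stick's own z axis and vertical below 0.12 rad and linear speed of each of sled, stick, timer, tin_red, tin_yellow, tin_green, tin_white, tin_blue below 0.02 m/s); the robot touches nothing.
It fails at once if the sled leaves the fence (more than 7 mm, or askew by more than 3.5 degrees) while it is under way, with its origin beyond rail y = 7 cm (y of sled in the frame of rail above 0.07 m and (x of sled in the frame of rail below 0.008 m or angle between the y axis of sled and the y axis of rail, either way round above 0.06 rad)).
It fails at once if the hand or arm pushes on the sled (over 5 N) (contact force between any of the fingers, the arm and sled above 5 N).
It fails at once if a bystander is moved more than 4 cm (distance of any of pepper_mill, salt_mill, round_jar, mug, bowl, spoon from where it was at the start of the episode above 0.04 m).
Of tin_red, tin_yellow, tin_green, tin_white, tin_blue only 3 to 5 are there at a start; the rules pass over those that are not, and their reading is None.
At some moment in a run one of tin_red, tin_yellow, tin_green, tin_white, tin_blue, stick may be knocked a few centimetres aside while the robot is not near it.
Once in a run the grip may slacken for a moment while it holds something.
It also fails if it takes over 210 s, if anything falls off the work surface, if the arm or the gripper's body presses on something with over 40 N, if the wrist force passes 120 N, or if a joint passes its speed limit or range.

## Working session

There is one attempt and no reset: what is moved stays moved. The work goes in short steps, Python scripts to look and compute and a tool call to move; the robot and the scene stay as the last step left them, time stands still between calls to the robot, and variables do not carry over. Pictures are saved under pics/ and viewed, at most 14 in all, crops included, and the job is handed in when it is done.

Besides the shell and the picture viewer there is one more tool, called after "Emit:" as name([rows], argument=value, ...), one row to a line, values as JSON. apply_moves: Moves the arm, as the interface text tells. Its arguments: {"type":"object","properties":{"deltas":{"type":"array"},"grip_force":{"type":"number"}},"required":["deltas"]}

```bash
mkdir -p pics; ls
cat > h.py <<'E'
import numpy as np, cv2, json
from station import ctrl
from scipy.spatial.transform import Rotation as R
def snap(name,fn=None):
    o=ctrl.get_obs(); c=ctrl.camera(name)
    if 'pose' in c: P=np.array(c['pose'])
    else:
        T=np.eye(4); T[:3,:3]=R.from_euler('xyz',o['eef_rot']).as_matrix(); T[:3,3]=o['ee_pos']
        P=T@np.array(c['hand_eye'])
    if fn: cv2.imwrite('pics/'+fn,np.array(c['img'])[:,:,::-1])
    return dict(img=np.array(c['img']),K=np.array(c['K']),P=P,c=c)
def w(s,uv,z):
    uv=np.atleast_2d(np.array(uv,float)); K=s['K']
    d=np.c_[(uv[:,0]-K[0,2])/K[0,0],-(uv[:,1]-K[1,2])/K[1,1],-np.ones(len(uv))]@s['P'][:3,:3].T
    p=s['P'][:3,3]; return p+d*((z-p[2])/d[:,2])[:,None]
def px(s,X):
    X=np.atleast_2d(X); q=(X-s['P'][:3,3])@s['P'][:3,:3]; K=s['K']
    return np.c_[K[0,2]+K[0,0]*q[:,0]/-q[:,2],K[1,2]-K[1,1]*q[:,1]/-q[:,2]]
E
python3 - <<'E'
from h import *
a=snap('top','top0.png'); b=snap('side','side0.png'); c=snap('wrist','wr0.png')
for s in (a,b,c): print([k for k in s['c']],s['K'].round(1).tolist(),s['P'].round(3).tolist())
print(ctrl.get_obs())
E
```

```text
pics
['img', 'K', 'pose'] [[534.1, 0.0, 269.4], [0.0, 534.1, 208.0], [0.0, 0.0, 1.0]] [[0.013, 0.993, -0.115, 0.362], [-1.0, 0.012, -0.006, -0.021], [-0.004, 0.115, 0.993, 1.502], [0.0, 0.0, 0.0, 1.0]]
['img', 'K', 'pose'] [[433.4, 0.0, 288.3], [0.0, 433.4, 207.5], [0.0, 0.0, 1.0]] [[-0.987, 0.1, -0.128, 0.379], [-0.162, -0.683, 0.712, 0.756], [-0.017, 0.723, 0.691, 0.781], [0.0, 0.0, 0.0, 1.0]]
['img', 'K', 'hand_eye'] [[294.0, 0.0, 285.1], [0.0, 294.0, 202.6], [0.0, 0.0, 1.0]] [[0.348, 0.905, 0.245, 0.262], [-0.938, 0.336, 0.089, -0.489], [-0.002, -0.26, 0.966, 0.385], [0.0, 0.0, 0.0, 1.0]]
{'time_s': 0.15, 'qpos': array([-1.28161506e+00,  3.00325560e-01,  1.52139635e+00, -1.99326375e-06,
        1.32067848e+00, -6.65855547e-02]), 'joint_vel': array([ 2.19951252e-03, -7.37049307e-04, -3.09785868e-03, -3.99955444e-04,
       -2.17216667e-05,  8.87488973e-04]), 'tau': array([ 6.67294498e-04, -5.31961799e+01, -3.52824211e+01,  7.08533870e-02,
        2.36273679e-02, -7.20801245e-05]), 'ee_pos': array([ 0.19152942, -0.51540623,  0.2300443 ]), 'eef_rot': array([-3.14078658e+00, -5.18171396e-05,  3.55767296e-01]), 'force': array([ 0.51862216, -0.91646249, -1.05097656]), 'moment': array([-0.02431586,  0.04224815,  0.00241806]), 'grip_force': 0.0, 'grip_width': 0.0940068548975154}
```

View pics/top0.png

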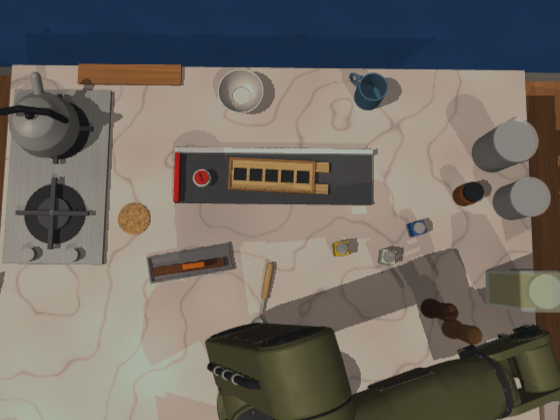

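View pics/side0.png

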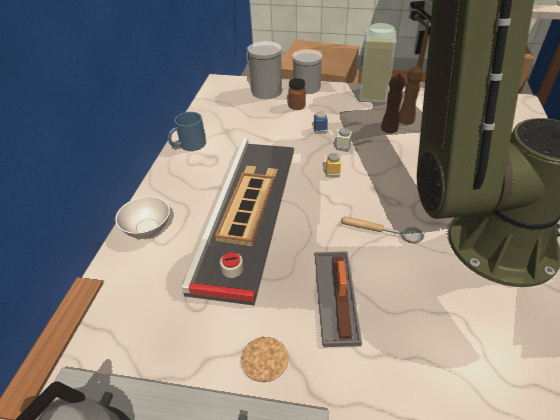

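The top view shows the sled near (275,175), the timer at (202,178), the coaster at (134,218), the stick in its tray at (190,262), and tins yellow (342,248), white (389,256) and blue (418,228). The side view shows no others, though the arm hides some of the counter.

Run:
```python
from h import *
im=cv2.imread('pics/top0.png')
c=cv2.resize(im[140:290,115:382],None,fx=3,fy=3,interpolation=cv2.INTER_CUBIC)[:, :800]
cv2.imwrite('pics/crop0.png',c)
t=cv2.resize(im[205:275,320:440],None,fx=4,fy=4,interpolation=cv2.INTER_CUBIC)
w0=cv2.imread('pics/wr0.png'); 
m=np.zeros((600,560,3),np.uint8); m[:280,:480]=t; m[290:290+300,:400]=cv2.resize(w0,(400,300)); cv2.imwrite('pics/crop1.png',m)
s=snap('top')
for n,uv,z in [('timer',(202,178),.048),('coaster',(134.5,218.5),.005),('yel',(342,247),.06),('whi',(389,256),.06),('blu',(418,228),.06),('fenceL',(177,151),.034),('fenceR',(373,151),.034),('railBL',(176,202),.034),('railBR',(372,204),.012)]:
    print(n,w(s,uv,z).round(4))
```

```text
timer [[0.6112 0.1736 0.048 ]]
coaster [[0.5007 0.3665 0.005 ]]
yel [[ 0.4255 -0.2104  0.06  ]]
whi [[ 0.403  -0.3365  0.06  ]]
blu [[ 0.4794 -0.4158  0.06  ]]
fenceL [[0.6894 0.2477 0.034 ]]
fenceR [[ 0.696  -0.3012  0.034 ]]
railBL [[0.5453 0.2458 0.034 ]]
railBR [[ 0.5493 -0.3012  0.012 ]]
```

View pics/crop0.png

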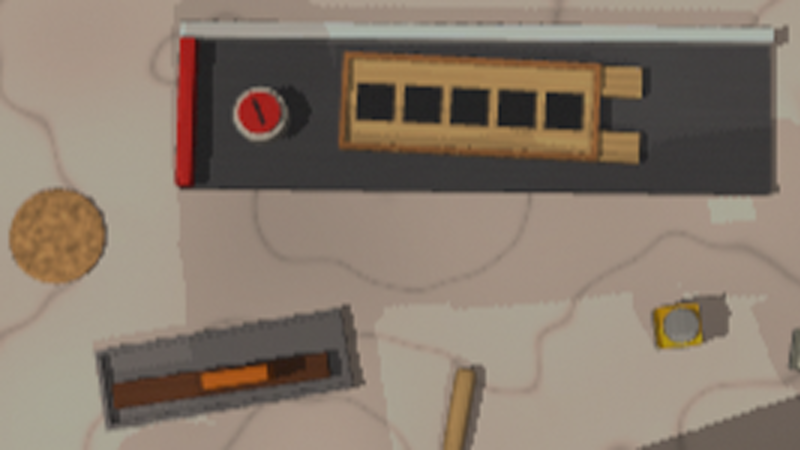

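View pics/crop1.png

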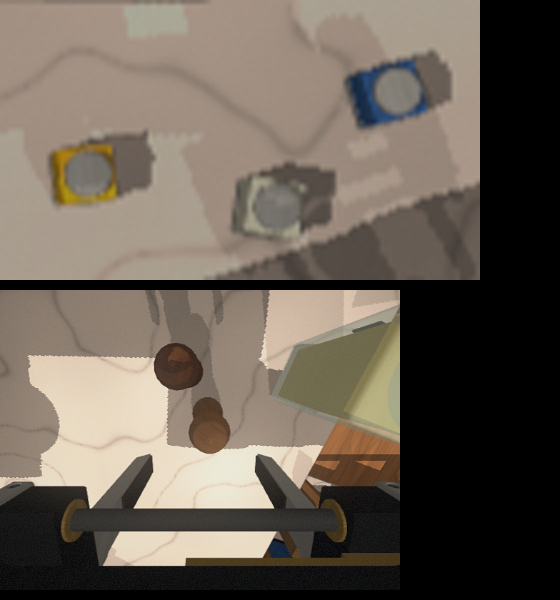

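Emit:
apply_moves([
  [0,2.5,2.6,0.3,0,0,0.12],
  [0,2.5,2.6,0.3,0,0,0.12],
  [0,2.5,2.6,0.3,0,0,0.12],
  [0,2.5,2.6,0.3,0,0,0.12],
  [0,2.5,2.6,0.3,0,0,0.12],
  [0,2.5,2.6,0.3,0,0,0.12],
  [0,2.5,2.6,0.3,0,0,0.12],
  [0,2.5,2.6,0.3,0,0,0.12],
  [0,2.5,2.6,0.3,0,0,0.12],
  [0,2.5,2.6,0.3,0,0,0.135],
], grip_force=20)

```text
time_s: 1.2
ee_pos: [0.4424, -0.2543, 0.2605]
eef_rot: [-3.141, -0.0, 1.576]
force: [0.5, 1.2, -0.0]
grip_width: 0.0939
grip_force: 0.0
```

Run:
```python
from h import *
s=snap('wrist','wr1.png'); t=snap('top','top1.png')
a=cv2.imread('pics/wr1.png'); b=cv2.imread('pics/top1.png')
m=np.zeros((600,780,3),np.uint8); m[:420,:560]=a; m[420:600,:780]=0
c=b[215:395,150:560]; m[420:600,:410]=c
cv2.imwrite('pics/m1.png',m); print(ctrl.get_obs()['ee_pos'],ctrl.get_obs()['eef_rot'])
```

```text
[ 0.44355449 -0.25308464  0.26062707] [ 3.14103018e+00 -2.48236908e-04  1.57876007e+00]
```

View pics/m1.png

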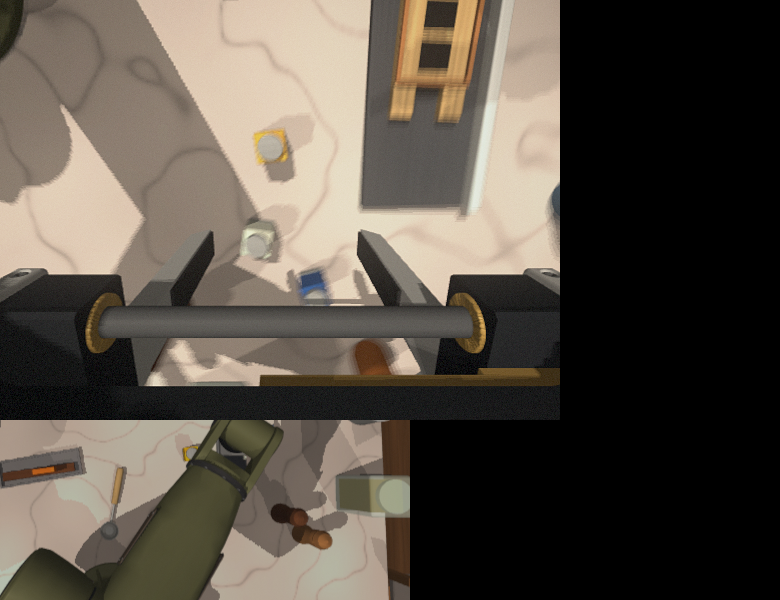

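The three tins are yellow (270,147), white (258,242) and blue (312,280); no red or green is present. Moving over the sled next, on the way to the timer.

Emit:
apply_moves([
  [0,2.6,3.4,0,0,0,0],
  [0,2.6,3.4,0,0,0,0],
  [0,2.6,3.4,0,0,0,0],
  [0,2.6,3.4,0,0,0,0],
  [0,2.6,3.4,0,0,0,0],
  [0,2.6,3.4,0,0,0,0],
  [0,0,0,0,0,0,0],
  [0,0,0,0,0,0,0],
])

```text
time_s: 2.1
ee_pos: [0.5975, -0.0515, 0.2599]
eef_rot: [-3.141, 0.0, 1.571]
force: [-0.7, -0.5, -0.2]
grip_width: 0.0943
grip_force: 0.0
```

Run:
```python
from h import *
s=snap('wrist','wr2.png')
o=ctrl.get_obs();print(o['ee_pos'],o['eef_rot'])
np.savez('s2.npz',K=s['K'],P=s['P'])
```

```text
[ 0.5972095  -0.05221804  0.26009185] [-3.14080316e+00  1.29789776e-04  1.57001453e+00]
```

View pics/wr2.png

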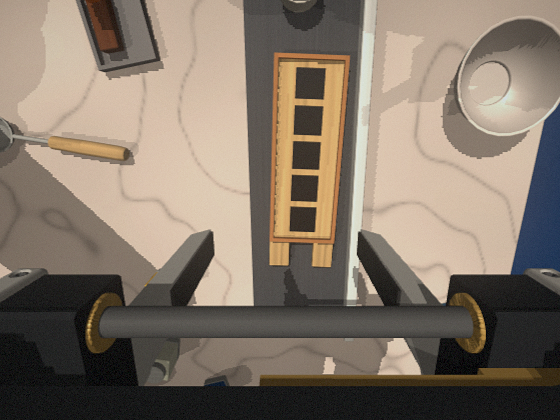

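The sled's five squares run from (311,83) to (302,219) and the fence is at about x=355. I'll fit the marks and the rail from this picture.

```bash
cat >> h.py <<'E'
def sq(img,z,s,roi,thr=60,amin=150):
    u0,v0,u1,v1=roi; g=img[v0:v1,u0:u1].max(2)
    n,l,st,c=cv2.connectedComponentsWithStats((g<thr).astype(np.uint8))
    r=[c[i]+[u0,v0] for i in range(1,n) if st[i,4]>amin and st[i,4]<2500]
    return [(tuple(x.round(1)),w(s,x,z)[0].round(4)) for x in r]
def sledfit(P):
    P=np.array(P)[:,:2]; P=P[np.argsort(-P[:,1])]; c=P.mean(0); d=np.linalg.svd(P-c)[2][0]
    if d[1]<0:d=-d
    return c,np.arctan2(-d[0],d[1]),np.linalg.norm(np.diff(P,axis=0),axis=1)
E
python3 - <<'E'
from h import *
d=np.load('s2.npz'); s=dict(K=d['K'],P=d['P']); im=cv2.imread('pics/wr2.png')[:,:,::-1]
q=sq(im,.026,s,(284,62,335,234))
for a in q: print(a)
print(sledfit([a[1] for a in q]))
# rail board near edge & fence inner-top edge
for v in (20,60,100,150,200,240): 
    row=im[v].astype(int).sum(1)
    g=np.diff(row); u=225+np.argmin(g[225:265]); f=335+np.argmax(g[335:385]) 
    print(v,u,w(s,(u+1,v),.012)[0].round(4),f,w(s,(f+1,v),.034)[0].round(4), row[340:382:3])
E
```

```text
((np.float64(304.7), np.float64(126.6)), array([0.622 , 0.0207, 0.026 ]))
((np.float64(305.2), np.float64(155.7)), array([ 0.6233, -0.0163,  0.026 ]))
((np.float64(303.9), np.float64(188.3)), array([ 0.6223, -0.06  ,  0.026 ]))
((np.float64(302.4), np.float64(219.4)), array([ 0.621 , -0.1042,  0.026 ]))
(array([ 0.62215, -0.03995]), np.float64(-0.010150206338056342), array([0.03702283, 0.04371144, 0.04421911]))
20 243 [0.5471 0.146  0.012 ] 363 [0.6877 0.1392 0.034 ] [217 203 198 223 204 195 208 269 570 597 569 565 418 483]
60 244 [0.5467 0.1015 0.012 ] 360 [0.687  0.0972 0.034 ] [192 185 364 327 235 229 335 569 651 645 634 456 500 501]
100 246 [0.5476 0.054  0.012 ] 358 [0.6875 0.0523 0.034 ] [491 381 262 228 250 315 456 656 658 639 483 520 522 517]
150 247 [ 0.5468 -0.0101  0.012 ] 355 [ 0.6876 -0.0082  0.034 ] [400 243 234 234 307 441 665 654 642 483 529 525 519 593]
200 249 [ 0.5473 -0.08    0.012 ] 352 [ 0.6877 -0.0743  0.034 ] [231 239 256 291 448 666 652 656 530 537 524 551 585 586]
240 251 [ 0.5483 -0.1406  0.012 ] 350 [ 0.6884 -0.1316  0.034 ] [236 246 255 350 660 649 100 115 138 316 362 356 363 365]
```

Emit:
apply_moves([
  [0,0.35,4.3,-1.0,0,0,0],
  [0,0.35,4.3,-1.0,0,0,0],
  [0,0.35,4.3,-1.0,0,0,0],
  [0,0.35,4.3,-1.0,0,0,0],
  [0,0,0,0,0,0,0],
  [0,0,0,0,0,0,0],
])

```text
time_s: 2.75
ee_pos: [0.6114, 0.1197, 0.2204]
eef_rot: [-3.141, 0.0, 1.57]
force: [-0.1, -0.2, 0.5]
grip_width: 0.0939
grip_force: 0.0
```

Run:
```python
from h import *
s=snap('wrist','wr3.png'); im=s['img']
hsv=cv2.cvtColor(im,cv2.COLOR_RGB2HSV)
red=((hsv[...,0]<8)|(hsv[...,0]>172))&(hsv[...,1]>150)&(hsv[...,2]>90)
n,l,st,c=cv2.connectedComponentsWithStats(red.astype(np.uint8))
for i in range(1,n):
    if st[i,4]>100:
        print(st[i],c[i].round(1),w(s,c[i],.048).round(4),w(s,c[i],.034).round(4))
        x,y,ww,h,_=st[i]; print(w(s,[(x,y+h/2),(x+ww,y+h/2),(x+ww/2,y),(x+ww/2,y+h)],.034).round(4).tolist())
hue=(hsv[...,0]>6)&(hsv[...,0]<20)&(hsv[...,1]>90)&(hsv[...,2]>90)
n,l,st,c=cv2.connectedComponentsWithStats(hue.astype(np.uint8))
for i in range(1,n):
    if st[i,4]>400: print('or',st[i],c[i].round(1),w(s,c[i],.005).round(4))
```

```text
[ 226   65  129   15 1925] [290.  72.] [[0.6162 0.2469 0.048 ]] [[0.6164 0.249  0.034 ]]
[[0.5477, 0.2486, 0.034], [0.6862, 0.2485, 0.034], [0.6169, 0.256, 0.034], [0.617, 0.241, 0.034]]
[269 122  36  37 938] [286.6 139.8] [[0.6127 0.1785 0.048 ]] [[0.6128 0.1778 0.034 ]]
[[0.5928, 0.177, 0.034], [0.6337, 0.177, 0.034], [0.6132, 0.1973, 0.034], [0.6133, 0.1561, 0.034]]
or [ 528    0   32   74 1789] [547.   40.4] [[0.9083 0.2864 0.005 ]]
or [  33   17   76  178 3825] [ 64.2 113.6] [[0.3447 0.2074 0.005 ]]
or [ 261  197   77  109 5551] [297.3 249.5] [[0.6275 0.0299 0.005 ]]
or [453 293  33  60 520] [473.2 322.8] [[ 0.8863 -0.0863  0.005 ]]
or [ 260  338   66   37 1520] [292.  356.3] [[ 0.6212 -0.1453  0.005 ]]
```

View pics/wr3.png

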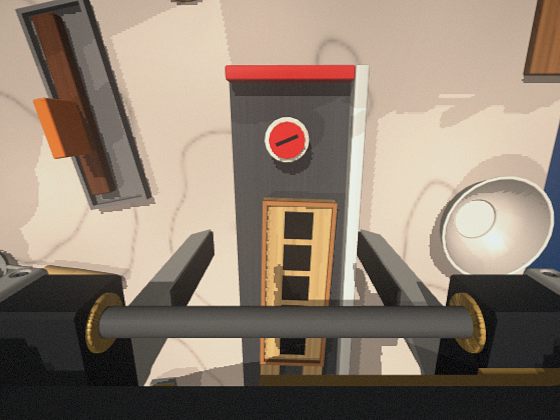

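The timer's red top is at (287,140), i.e. world (0.613, 0.177). The red stop's edge puts the rail origin at y of about -0.03. Gripping the timer.

Emit:
apply_moves([
  [0,0.1,3.0,-2.0,0,0,0],
  [0,0.1,2.75,-3.0,0,0,0],
  [0,0,0,-4.0,0,0,0],
  [0,0,0,-4.0,0,0,0],
  [0,0,0,-3.0,0,0,0],
  [0,0,0,-1.9,0,0,0],
  [0,0,0,0,0,0,0],
  [160,0,0,0,0,0,0],
  [255,0,0,0,0,0,0],
  [255,0,0,0,0,0,0],
], grip_force=20)

```text
time_s: 3.8
ee_pos: [0.6141, 0.1777, 0.0428]
eef_rot: [3.14, -0.0, 1.57]
force: [-0.0, -0.0, -0.0]
grip_width: 0.0735
grip_force: 0.0
```

Emit:
apply_moves([
  [255,0,0,0,0,0,0],
  [255,0,0,0,0,0,0],
  [255,0,0,0,0,0,0],
  [255,0,0,1,0,0,0],
  [255,0,0,3,0,0,0],
])

```text
time_s: 4.3
ee_pos: [0.6122, 0.1777, 0.0797]
eef_rot: [-3.137, 0.001, 1.571]
force: [0.2, 0.2, 0.6]
grip_width: 0.0499
grip_force: 20.0
```

Emit:
apply_moves([
  [255,0,0,4,0,0,0],
  [255,-2.2,3.7,0,0,0,0],
  [255,-2.2,3.8,0,0,0,0],
  [255,-2.2,3.8,0,0,0,0],
  [255,-2.2,3.8,0,0,0,0],
  [255,-2.3,3.8,0,0,0,0],
  [255,0,0,-3,0,0,0],
  [255,0,0,-3,0,0,0],
  [255,0,0,0,0,0,0],
])

```text
time_s: 5.2
ee_pos: [0.5007, 0.3662, 0.0583]
eef_rot: [-3.136, 0.003, 1.571]
force: [-0.3, 0.6, -1.3]
grip_width: 0.0497
grip_force: 20.0
```

Run:
```python
from h import *
o=ctrl.get_obs();print(o['ee_pos'],o['grip_width'],o['grip_force'])
s=snap('side','side1.png'); a=cv2.imread('pics/side1.png')
cv2.imwrite('pics/side1c.png',cv2.resize(a[200:420,150:400],None,fx=2,fy=2))
```

```text
[0.50071606 0.36622037 0.05827217] 0.04973438977478345 19.99975472688675
```

View pics/side1c.png

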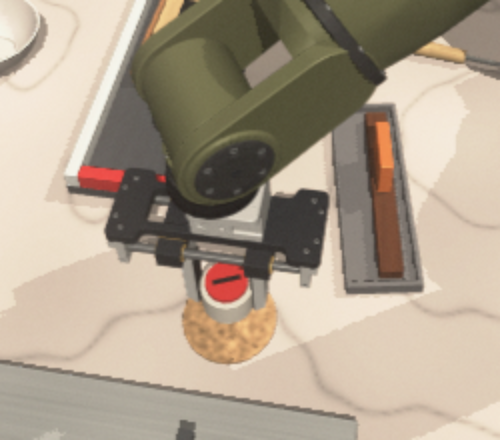

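The timer hangs over the coaster at (230,300). Lowering and releasing it.

Emit:
apply_moves([
  [255,0,0,-1.2,0,0,0],
  [255,0,0,-0.8,0,0,0],
  [255,0,0,-0.3,0,0,0],
  [255,0,0,0,0,0,0],
  [80,0,0,0,0,0,0],
  [80,0,0,0,0,0,0],
  [80,0,0,0,0,0,0],
  [60,0,0,2,0,0,0],
  [40,0,0,4,0,0,0],
  [40,0,0,5,0,0,0],
])

```text
time_s: 6.25
ee_pos: [0.5018, 0.3665, 0.1484]
eef_rot: [-3.139, 0.002, 1.571]
force: [0.8, -0.2, 1.3]
grip_width: 0.0789
grip_force: 0.0
```

Emit:
apply_moves([
  [40,-0.7,-4.5,1.5,0,0,0],
  [40,-0.6,-4.8,1.5,0,0,0],
  [40,-0.6,-4.8,1.5,0,0,0],
  [40,-0.6,-4.8,0.5,0,0,0],
  [40,-0.6,-4.8,0.5,0,0,0],
  [40,-0.6,-4.8,0,0,0,0],
  [40,-0.6,-4.8,0,0,0,0],
  [40,-0.6,-4.8,0,0,0,0],
  [40,-0.6,-4.8,0,0,0,0],
  [40,-0.6,-4.8,0,0,0,0],
])

```text
time_s: 7.25
ee_pos: [0.4412, -0.1107, 0.2036]
eef_rot: [3.14, 0.0, 1.571]
force: [0.9, -0.7, 0.1]
grip_width: 0.0794
grip_force: 0.0
```

Emit:
apply_moves([
  [0,-0.6,-4.5,0.5,0,0,0],
  [0,-0.5,-4.0,0,0,0,0],
  [0,0,0,0,0,0,0],
  [0,0,0,0,0,0,0],
])

```text
time_s: 7.65
ee_pos: [0.4305, -0.1942, 0.2081]
eef_rot: [3.142, -0.0, 1.569]
force: [0.5, 0.2, -0.0]
grip_width: 0.094
grip_force: 0.0
```

```bash
cat >> h.py <<'E'
def comp(mask,amin=100,amax=1e9):
    n,l,st,c=cv2.connectedComponentsWithStats(mask.astype(np.uint8))
    return [(st[i],c[i],l==i) for i in range(1,n) if amin<st[i,4]<amax]
def tin(s,color,z0=0.0):
    "fit tin pose (x,y,yaw) by silhouette of body sampled from hull: lid centre by grey blob inside hull, yaw from body mask"
    im=s['img']; hsv=cv2.cvtColor(im,cv2.COLOR_RGB2HSV); H,S,V=[hsv[...,i].astype(int) for i in range(3)]
    m={'yellow':(H>18)&(H<32)&(S>150)&(V>80),'blue':(H>98)&(H<120)&(S>130)&(V>40),'white':(S<60)&(V>0)}[color]
    return m
def proj_err(p,s,hull,z0):
    x,y,a=p; h=.019; c,sn=np.cos(a),np.sin(a)
    X=np.array([[x+c*i-sn*j,y+sn*i+c*j,z0+z] for z in (0,.05) for i in(-h,h) for j in(-h,h)])
    t=np.linspace(0,2*np.pi,16); X=np.r_[X,np.c_[x+.016*np.cos(t),y+.016*np.sin(t),np.full(16,z0+.06)]]
    return cv2.convexHull(px(s,X).astype(np.float32))
def fit_tin(s,mask,p0,z0=0.0):
    from scipy.optimize import minimize
    k=4; cnt,_=cv2.findContours(mask.astype(np.uint8),cv2.RETR_EXTERNAL,cv2.CHAIN_APPROX_NONE)
    hull=cv2.convexHull(np.vstack(cnt)); sh=(420*k//2,560*k//2)
    A=np.zeros(mask.shape,np.uint8); cv2.fillConvexPoly(A,hull,1)
    A=cv2.resize(A,None,fx=k,fy=k,interpolation=cv2.INTER_NEAREST)
    def f(p):
        B=np.zeros_like(A); q=proj_err(p,s,None,z0); cv2.fillConvexPoly(B,np.round((q+.5)*k-.5).astype(np.int32),1)
        return (A!=B).sum()/A.sum()
    best=min((minimize(f,[p0[0],p0[1],a],method='Nelder-Mead',options=dict(initial_simplex=[[p0[0],p0[1],a],[p0[0]+.006,p0[1],a],[p0[0],p0[1]+.006,a],[p0[0],p0[1],a+.2]],xatol=2e-4)) for a in (-.6,-.2,.2,.6)),key=lambda r:r.fun)
    return best.x,best.fun
E
python3 - <<'E'
from h import *
o=ctrl.get_obs();print(o['ee_pos'],o['eef_rot'])
s=snap('wrist','wr4.png'); t=snap('top','top2.png')
m=tin(s,'yellow')
cs=comp(m,60); print([(c[0].tolist(),c[1].round(1),w(s,c[1],.05).round(3)) for c in cs])
hsv=cv2.cvtColor(s['img'],cv2.COLOR_RGB2HSV)
st,c,_=max(cs,key=lambda c:c[0][4]); x,y,ww,h,_=st
mm=np.zeros_like(m); mm[y:y+h,x:x+ww]=m[y:y+h,x:x+ww]
print(fit_tin(s,mm,w(s,c,.05)[0][:2]))
tm=tin(t,'yellow'); hs=cv2.cvtColor(t['img'],cv2.COLOR_RGB2HSV); red=((hs[...,0]<8)|(hs[...,0]>172))&(hs[...,1]>150)&(hs[...,2]>90)
print([(c[0].tolist(),w(t,c[1],.041).round(3)) for c in comp(red,10)])
cork=(hs[...,0]>8)&(hs[...,0]<20)&(hs[...,1]>110); print([(c[0].tolist(),w(t,c[1],.005).round(3)) for c in comp(cork,40)])
b=cv2.imread('pics/top2.png'); a=cv2.imread('pics/wr4.png'); mmm=np.zeros((600,560,3),np.uint8); mmm[:420]=a; mmm[420:]=b[130:310,:560]; cv2.imwrite('pics/m4.png',mmm)
E
```

```text
[ 0.43053155 -0.19416995  0.20812221] [ 3.14150567e+00 -1.25962086e-04  1.56903567e+00]
[([259, 184, 37, 41, 437], array([277.1, 199. ]), array([[ 0.421, -0.198,  0.05 ]])), ([465, 329, 21, 24, 140], array([476.2, 342.6]), array([[ 0.671, -0.386,  0.05 ]])), ([479, 368, 39, 10, 171], array([497.1, 372. ]), array([[ 0.706, -0.431,  0.05 ]])), ([514, 368, 24, 9, 81], array([524.6, 371.1]), array([[ 0.742, -0.43 ,  0.05 ]]))]
(array([ 0.42180673, -0.20782971,  0.11579144]), np.float64(0.09684382194934765))
[([174, 153, 6, 49, 244], array([[0.615, 0.246, 0.041]])), ([125, 210, 14, 13, 143], array([[0.504, 0.365, 0.041]]))]
[([78, 64, 103, 21, 2086], array([[0.923, 0.4  , 0.005]])), ([0, 76, 11, 33, 306], array([[0.868, 0.76 , 0.005]])), ([525, 81, 35, 190, 4762], array([[ 0.656, -0.796,  0.005]])), ([0, 114, 8, 105, 428], array([[0.691, 0.754, 0.005]])), ([228, 157, 101, 38, 2312], array([[ 0.629, -0.034,  0.005]])), ([453, 183, 23, 23, 227], array([[ 0.575, -0.553,  0.005]])), ([118, 203, 32, 31, 447], array([[0.498, 0.368, 0.005]])), ([153, 258, 72, 18, 573], array([[0.369, 0.211, 0.005]])), ([262, 263, 11, 36, 215], array([[ 0.334, -0.009,  0.005]])), ([422, 299, 60, 45, 1106], array([[ 0.225, -0.52 ,  0.005]])), ([536, 313, 24, 69, 1480], array([[ 0.17 , -0.78 ,  0.005]])), ([539, 380, 2, 40, 50], array([[ 0.024, -0.75 ,  0.005]]))]
```

View pics/m4.png

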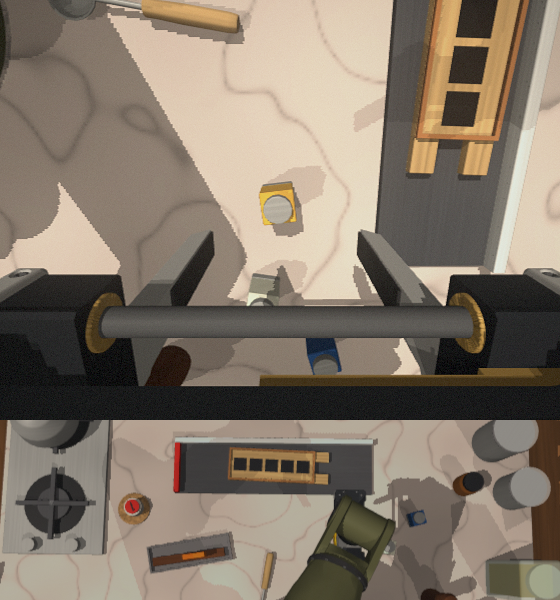

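The timer stands on the coaster ((132,507) in the lower strip), and the yellow tin's lid is at (278,209).

```bash
cat >> h.py <<'E'
def lid(s,p,z0=0.0,r=.016):
    "refine lid centre: local Hough circle near predicted p"
    q=px(s,[p[0],p[1],z0+.06])[0]; rr=np.linalg.norm(px(s,[p[0]+r,p[1],z0+.06])[0]-q)
    k=6; u,v=int(q[0])-25,int(q[1])-25; g=cv2.cvtColor(s['img'],cv2.COLOR_RGB2GRAY)[max(v,0):v+50,max(u,0):u+50]
    g=cv2.GaussianBlur(cv2.resize(g,None,fx=k,fy=k,interpolation=cv2.INTER_CUBIC),(0,0),3)
    c=cv2.HoughCircles(g,cv2.HOUGH_GRADIENT,1,30,param1=60,param2=12,minRadius=int(rr*k*.85),maxRadius=int(rr*k*1.15))
    return None if c is None else [( (x/k+max(u,0)).round(1),(y/k+max(v,0)).round(1),(r_/k).round(1),w(s,(x/k+max(u,0),y/k+max(v,0)),z0+.06)[0][:2].round(4)) for x,y,r_ in c[0][:3]]
E
python3 - <<'E'
from h import *
s=snap('wrist'); print(w(s,(278,209),.06), lid(s,(.4218,-.2078)))
E
```

```text
[[ 0.42301727 -0.20555846  0.06      ]] [(np.float32(277.1), np.float32(211.8), np.float32(16.0), array([ 0.422 , -0.2086]))]
```

Emit:
apply_moves([
  [0,-0.4,-0.7,-2,0,0,0.06],
  [0,-0.4,-0.7,-3,0,0,0.06],
  [0,0,0,-4,0,0,0],
  [0,0,0,-4,0,0,0],
  [0,0,0,-2.5,0,0,0],
  [0,0,0,-1.3,0,0,0],
  [0,0,0,0,0,0,0],
  [255,0,0,0,0,0,0],
  [255,0,0,0,0,0,0],
  [255,0,0,0,0,0,0],
], grip_force=30)

```text
time_s: 8.8
ee_pos: [0.4233, -0.208, 0.0411]
eef_rot: [3.14, 0.001, 1.691]
force: [-0.8, 0.3, -0.3]
grip_width: 0.0735
grip_force: 0.0
```

Emit:
apply_moves([
  [255,0,0,0,0,0,0],
  [255,0,0,0,0,0,0],
  [255,0,0,0,0,0,0],
  [255,0,0,2,0,0,0],
  [255,0,0,3,0,0,0],
  [255,0,0,3,0,0,0],
])

```text
time_s: 9.4
ee_pos: [0.4224, -0.2076, 0.1208]
eef_rot: [-3.141, -0.001, 1.691]
force: [-0.0, -0.1, -1.9]
grip_width: 0.0371
grip_force: 30.0
```

Run:
```python
from h import *
d=np.load('s2.npz'); s=dict(K=d['K'],P=d['P']); im=cv2.imread('pics/wr2.png')[:,:,::-1]
# rectify sled top plane to 0.5mm/px
x0,y1=.58,.11; k=2000; W,H=170,500
src=px(s,[[x0,y1,.026],[x0+W/k,y1,.026],[x0+W/k,y1-H/k,.026],[x0,y1-H/k,.026]]).astype(np.float32)
M=cv2.getPerspectiveTransform(src,np.float32([[0,0],[W,0],[W,H],[0,H]]))
r=cv2.warpPerspective(np.ascontiguousarray(im),M,(W,H),flags=cv2.INTER_CUBIC)
cv2.imwrite('pics/rect.png',cv2.resize(r[:,:,::-1],None,fx=1,fy=1))
b=cv2.morphologyEx((r.max(2)<75).astype(np.uint8),cv2.MORPH_OPEN,np.ones((35,35)))
pts=[]
for st,c,_ in comp(b,1500,9000): pts.append([x0+c[0]/k,y1-c[1]/k]); print(st,np.round(pts[-1],4))
print(sledfit(pts))
```

```text
[  61   41   68   69 4645] [0.6273 0.0725]
[  58  129   68   69 4628] [0.6257 0.0285]
[  55  217   68   69 4623] [ 0.6241 -0.0156]
[  51  305   68   69 4622] [ 0.6223 -0.0597]
[  48  393   68   70 4648] [ 0.6208 -0.1037]
(array([ 0.62404133, -0.01557647]), np.float64(-0.03740856215963566), array([0.0440751 , 0.04408661, 0.04412024, 0.0440615 ]))
```

Emit:
apply_moves([
  [255,2.5,3.5,1,0,0,-0.02],
  [255,2.6,3.5,0,0,0,-0.02],
  [255,2.6,3.5,0,0,0,-0.02],
  [255,2.6,3.5,0,0,0,-0.02],
  [255,2.6,3.5,0,0,0,-0.02],
  [255,2.6,3.5,0,0,0,-0.02],
  [255,2.5,3.5,-1,0,0,-0.02],
  [255,2.5,3.5,-1,0,0,-0.02],
  [255,0,0,0,0,0,0],
  [255,0,0,0,0,0,0],
])

```text
time_s: 10.4
ee_pos: [0.6274, 0.0727, 0.1091]
eef_rot: [-3.14, 0.0, 1.532]
force: [0.2, -0.1, -1.5]
grip_width: 0.0372
grip_force: 30.0
```

Emit:
apply_moves([
  [255,0,0,-2.0,0,0,0],
  [255,0,0,-1.4,0,0,0],
  [255,0,0,-0.6,0,0,0],
  [255,0,0,-0.2,0,0,0],
  [255,0,0,0,0,0,0],
  [255,0,0,0,0,0,0],
])

```text
time_s: 11.0
ee_pos: [0.6295, 0.0712, 0.0739]
eef_rot: [3.134, -0.001, 1.53]
force: [-8.3, 0.1, 37.6]
grip_width: 0.0376
grip_force: 30.1
```

Emit:
apply_moves([
  [255,0,0,0.6,0,0,0],
  [255,0,0,0.6,0,0,0],
  [255,0,0,0.3,0,0,0],
  [255,0,0,0,0,0,0],
])

```text
time_s: 11.4
ee_pos: [0.6277, 0.0718, 0.0834]
eef_rot: [3.141, 0.0, 1.53]
force: [0.6, -0.5, -0.7]
grip_width: 0.0377
grip_force: 30.0
```

Run:
```python
from h import *
o=ctrl.get_obs();print(o['ee_pos'],o['eef_rot'],o['force'],o['grip_width'])
s=snap('wrist','wr5.png'); t=snap('side','side5.png')
a=cv2.imread('pics/wr5.png'); b=cv2.imread('pics/side5.png')
m=np.zeros((600,560,3),np.uint8); m[:240]=a[120:360]; m[240:]=cv2.resize(b[120:300,160:440],(560,360)); cv2.imwrite('pics/m5.png',m)
```

```text
[0.627739   0.07175614 0.08340224] [3.14120710e+00 1.22627571e-05 1.53035773e+00] [ 0.57135717 -0.50196081 -0.68472309] 0.03770902832318507
```

View pics/m5.png

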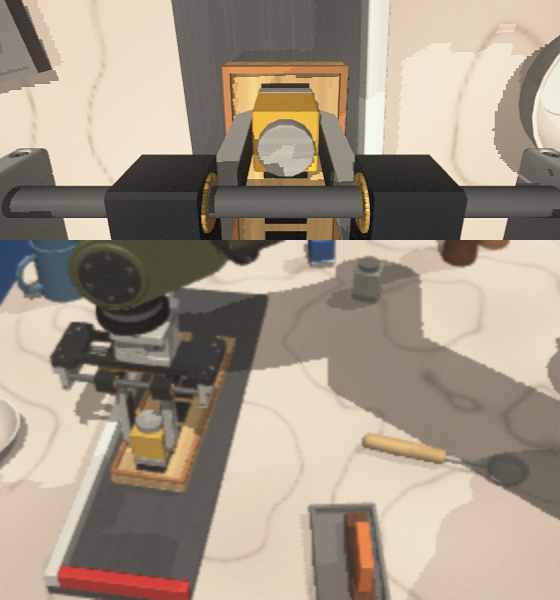

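Run:
```python
from h import *
o=ctrl.get_obs()
s=snap('wrist'); x,y,z=o['ee_pos']
for d in (.036,.04,.044,.048,.052):
    q=px(s,[[x,y,z-d+.06],[x-.016,y,z-d+.06],[x+.016,y,z-d+.06],[x,y+.016,z-d+.06],[x,y-.016,z-d+.06],[x-.019,y+.019,z-d+.05],[x+.019,y+.019,z-d+.05],[x,y+.019,z-d]])
    print(d,q.round(1).tolist())
```

```text
0.036 [[285.4, 281.9], [253.2, 283.1], [317.6, 280.8], [284.1, 252.3], [286.7, 310.0], [246.9, 240.0], [321.0, 237.2], [284.3, 210.7]]
0.04 [[285.4, 277.9], [254.1, 279.0], [316.8, 276.7], [284.1, 248.8], [286.6, 305.3], [247.9, 237.1], [320.1, 234.4], [284.3, 209.1]]
0.044 [[285.4, 274.0], [254.9, 275.1], [316.0, 272.9], [284.1, 245.6], [286.6, 300.9], [248.8, 234.3], [319.3, 231.7], [284.3, 207.5]]
0.048 [[285.4, 270.3], [255.6, 271.4], [315.3, 269.2], [284.2, 242.5], [286.6, 296.6], [249.7, 231.7], [318.5, 229.1], [284.4, 205.9]]
0.052 [[285.4, 266.8], [256.3, 267.8], [314.6, 265.7], [284.2, 239.6], [286.6, 292.6], [250.5, 229.2], [317.7, 226.6], [284.4, 204.4]]
```

Run:
```python
import cv2
a=cv2.imread('pics/wr5.png'); cv2.imwrite('pics/wr5c.png',cv2.resize(a[170:320,210:360],None,fx=4,fy=4,interpolation=cv2.INTER_CUBIC))
```

```text
(no output)
```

View pics/wr5c.png

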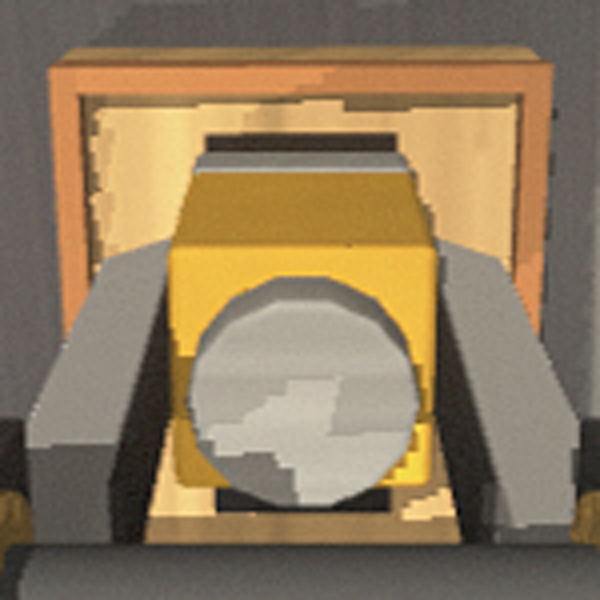

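The yellow tin slipped about 8 mm down in the grip (lid centre at (286,269), so its foot is 48 mm below the TCP). It is upright and over the square, so I'll set it down at a TCP height of about 0.074.

Emit:
apply_moves([
  [255,0,0,-0.5,0,0,0],
  [255,0,0,-0.3,0,0,0],
  [255,0,0,-0.1,0,0,0],
  [255,0,0,0,0,0,0],
  [255,0,0,0,0,0,0],
])

```text
time_s: 12.05
ee_pos: [0.6277, 0.0722, 0.0739]
eef_rot: [-3.141, -0.0, 1.531]
force: [0.5, -0.1, -1.8]
grip_width: 0.0376
grip_force: 30.0
```

Emit:
apply_moves([
  [255,0,0,-0.1,0,0,0],
  [255,0,0,-0.1,0,0,0],
  [255,0,0,0,0,0,0],
])

```text
time_s: 12.35
ee_pos: [0.6278, 0.0722, 0.0736]
eef_rot: [3.141, 0.0, 1.531]
force: [-7.4, -0.1, 14.8]
grip_width: 0.0379
grip_force: 30.0
```

Emit:
apply_moves([
  [255,0,0,0.1,0,0,0],
  [255,0,0,0,0,0,0],
  [90,0,0,0,0,0,0],
  [90,0,0,0,0,0,0],
  [90,0,0,0,0,0,0],
  [90,0,0,1,0,0,0],
  [90,0,0,4,0,0,0],
  [90,0,0,5,0,0,0],
  [0,-2.0,-4,3,0,0,0],
  [0,-2,-4,1,0,0,0],
])

```text
time_s: 13.35
ee_pos: [0.5896, -0.0051, 0.215]
eef_rot: [3.136, 0.0, 1.533]
force: [0.4, -1.4, -0.2]
grip_width: 0.0732
grip_force: 0.0
```

```bash
cat >> h.py <<'E'
def marks(s,y1=.11):
    x0=.58; k=2000; W,H=170,500
    src=px(s,[[x0,y1,.026],[x0+W/k,y1,.026],[x0+W/k,y1-H/k,.026],[x0,y1-H/k,.026]]).astype(np.float32)
    M=cv2.getPerspectiveTransform(src,np.float32([[0,0],[W,0],[W,H],[0,H]]))
    r=cv2.warpPerspective(np.ascontiguousarray(s['img']),M,(W,H),flags=cv2.INTER_CUBIC)
    b=cv2.morphologyEx((r.max(2)<75).astype(np.uint8),cv2.MORPH_OPEN,np.ones((35,35)))
    return [(st.tolist(),np.round([x0+c[0]/k,y1-c[1]/k],4)) for st,c,_ in comp(b,1500,9000)]
E
python3 - <<'E'
from h import *
s=snap('wrist','wr6.png')
for m in marks(s): print(m)
print('lid',lid(s,(.627,.072),.026))
m=tin(s,'yellow'); cs=comp(m,60); print([(c[0].tolist(),w(s,c[1],.07)[0].round(3)) for c in cs])
st,c,_=max([c for c in cs if abs(w(s,c[1],.07)[0][1]-.075)<.03],key=lambda c:c[0][4]); x,y,ww,h,_=st; mm=np.zeros_like(m); mm[y:y+h,x:x+ww]=m[y:y+h,x:x+ww]
print(fit_tin(s,mm,(.627,.072),.026))
E
```

```text
([57, 143, 63, 55, 3414], array([0.6239, 0.025 ]))
([53, 232, 62, 54, 3300], array([ 0.6216, -0.0193]))
([50, 321, 62, 54, 3295], array([ 0.6203, -0.0637]))
([47, 409, 61, 54, 3261], array([ 0.6185, -0.1079]))
lid None
[([298, 102, 20, 48, 335], array([0.611, 0.071, 0.07 ])), ([424, 339, 17, 14, 79], array([ 0.761, -0.197,  0.07 ])), ([433, 368, 25, 9, 68], array([ 0.781, -0.237,  0.07 ])), ([465, 368, 38, 10, 135], array([ 0.83, -0.24,  0.07])), ([504, 368, 30, 8, 108], array([ 0.872, -0.241,  0.07 ]))]
(array([0.61556418, 0.06718249, 0.71855499]), np.float64(0.848435738444194))
```

Emit:
apply_moves([
  [0,-2.2,-4.0,0,0,0,0.02],
  [0,-2.1,-4.0,0,0,0,0.02],
  [0,-2.1,-3.9,0,0,0,0],
  [0,-2.1,-3.9,0,0,0,0],
  [0,-2.1,-3.9,0,0,0,0],
  [0,-2.1,-3.9,0,0,0,0],
  [0,-2.1,-3.9,0,0,0,0],
  [0,-2.1,-3.5,0,0,0,0],
  [0,0,0,0,0,0,0],
  [0,0,0,0,0,0,0],
])

```text
time_s: 14.4
ee_pos: [0.4199, -0.3153, 0.2114]
eef_rot: [3.141, 0.0, 1.569]
force: [-0.2, -0.4, -0.2]
grip_width: 0.094
grip_force: 0.0
```

Run:
```python
from h import *
s=snap('wrist','wr7.png')
print('lid',lid(s,(.403,-.3365)),px(s,[.403,-.3365,.06]))
a=cv2.imread('pics/wr7.png'); b=cv2.imread('pics/wr6.png'); m=np.zeros((600,560,3),np.uint8); m[:300]=a[60:360]; m[300:]=b[60:360]; cv2.imwrite('pics/m7.png',m)
```

```text
lid [(np.float32(267.4), np.float32(212.9), np.float32(13.0), array([ 0.4004, -0.3332]))] [[269.85187917 215.76267335]]
```

View pics/m7.png

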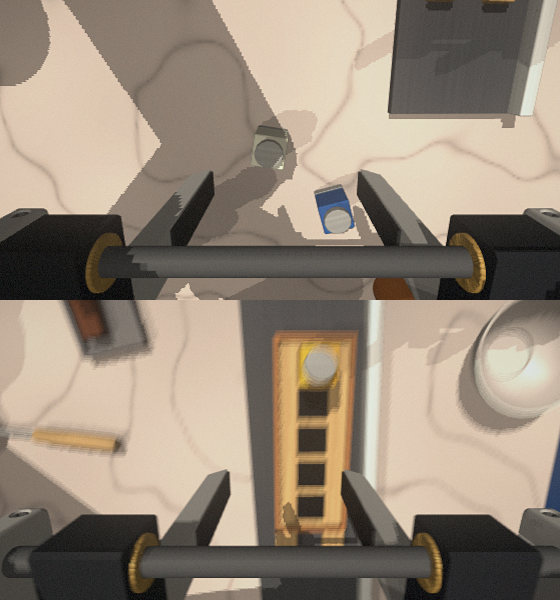

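The yellow tin stands on the first square (wr6, blurred). The white lid is at (269,214) and blue at (337,280). Picking white next.

Emit:
apply_moves([
  [0,-0.9,-0.9,-2,0,0,-0.05],
  [0,-0.9,-0.9,-3,0,0,-0.05],
  [0,0,0,-4,0,0,0],
  [0,0,0,-4,0,0,0],
  [0,0,0,-2.6,0,0,0],
  [0,0,0,-1.5,0,0,0],
  [0,0,0,0,0,0,0],
  [255,0,0,0,0,0,0],
  [255,0,0,0,0,0,0],
  [255,0,0,0,0,0,0],
], grip_force=40)

```text
time_s: 15.45
ee_pos: [0.4027, -0.3331, 0.041]
eef_rot: [3.14, 0.001, 1.471]
force: [-0.4, -1.4, -0.4]
grip_width: 0.0733
grip_force: 0.0
```

Emit:
apply_moves([
  [255,0,0,0,0,0,0],
  [255,0,0,0,0,0,0],
  [255,0,0,0,0,0,0],
  [255,0,0,0,0,0,0],
  [255,0,0,1,0,0,0],
  [255,0,0,3,0,0,0],
  [255,0,0,3,0,0,0],
  [255,0,0,0,0,0,0],
])

```text
time_s: 16.25
ee_pos: [0.4034, -0.3341, 0.1141]
eef_rot: [3.137, 0.004, 1.471]
force: [-0.1, -0.8, -1.3]
grip_width: 0.0382
grip_force: 39.4
```

```bash
cat >> h.py <<'E'
def inhand(s,o):
    "edges of lid along the image column through the tin centre, to judge its height in the grip"
    x,y,z=o['ee_pos']; out={}
    for d in (.036,.04,.044,.048):
        q=px(s,[[x,y,z-d+.06],[x-.016,y,z-d+.06],[x+.016,y,z-d+.06]]); out[d]=(q[0].round(0).tolist(),round(float(np.linalg.norm(q[1]-q[2])/2),1))
    g=cv2.cvtColor(s['img'],cv2.COLOR_RGB2GRAY)[215:320,230:345]; k=3
    g=cv2.GaussianBlur(cv2.resize(g,None,fx=k,fy=k,interpolation=cv2.INTER_CUBIC),(0,0),2)
    c=cv2.HoughCircles(g,cv2.HOUGH_GRADIENT,1,20,param1=80,param2=15,minRadius=27*k,maxRadius=35*k)
    return out, None if c is None else [((a/k+230).round(1),(b/k+215).round(1),(r/k).round(1)) for a,b,r in c[0][:3]]
E
python3 - <<'E'
from h import *
o=ctrl.get_obs();s=snap('wrist','wr8.png');print(o['ee_pos'],inhand(s,o))
s5=cv2.imread('pics/wr5.png')[:,:,::-1]
print(inhand(dict(img=np.ascontiguousarray(s5),K=s['K'],P=s['P']),o)[1])
E
```

```text
[ 0.40340188 -0.33412879  0.11410814] ({0.036: ([286.0, 282.0], 32.2), 0.04: ([286.0, 278.0], 31.4), 0.044: ([286.0, 274.0], 30.6), 0.048: ([286.0, 270.0], 29.8)}, [(np.float32(285.5), np.float32(276.8), np.float32(29.9))])
[(np.float32(285.2), np.float32(267.5), np.float32(29.1)), (np.float32(285.2), np.float32(274.2), np.float32(29.3))]
```

Emit:
apply_moves([
  [255,2.7,3.9,1,0,0,0.01],
  [255,2.8,4.0,0,0,0,0.01],
  [255,2.8,4.0,0,0,0,0.01],
  [255,2.8,4.0,0,0,0,0.01],
  [255,2.8,4.0,0,0,0,0.01],
  [255,2.8,4.0,0,0,0,0.01],
  [255,2.7,4.0,0,0,0,0],
  [255,2.7,3.9,0,0,0,0],
  [255,0,0,0,0,0,0],
  [255,0,0,0,0,0,0],
])

```text
time_s: 17.3
ee_pos: [0.6227, -0.0143, 0.1184]
eef_rot: [-3.139, 0.0, 1.532]
force: [-1.4, -0.4, -0.4]
grip_width: 0.0381
grip_force: 39.4
```

Run:
```python
from h import *
o=ctrl.get_obs();s=snap('wrist','wr9.png');print(o['ee_pos'],o['eef_rot'],inhand(s,o)[1])
for m in marks(s): print(m)
m=tin(s,'yellow')
cs=[c for c in comp(m,60) if abs(w(s,c[1],.07)[0][1]-.075)<.04 and abs(w(s,c[1],.07)[0][0]-.63)<.03]; print([(c[0].tolist(),w(s,c[1],.07)[0].round(3)) for c in cs])
mm=np.any([c[2] for c in cs],0)
f=fit_tin(s,mm,(.627,.072),.026);print(f, lid(s,f[0],.026))
```

```text
[ 0.62266383 -0.01427875  0.11840653] [-3.13923898e+00  6.66413042e-05  1.53244998e+00] [(np.float32(285.2), np.float32(276.5), np.float32(29.6)), (np.float32(284.8), np.float32(284.8), np.float32(31.1))]
([57, 129, 70, 70, 4837], array([0.6258, 0.0283]))
[([259, 76, 60, 62, 1382], array([0.627, 0.073, 0.07 ]))]
(array([ 0.62773264,  0.07145417, -0.036946  ]), np.float64(0.021974652493867538)) None
```

Emit:
apply_moves([
  [255,0.1,-0.1,-2.5,0,0,0],
  [255,0,0,-1.6,0,0,0],
  [255,0,0,-0.6,0,0,0],
  [255,0,0,-0.2,0,0,0],
  [255,0,0,0,0,0,0],
  [255,0,0,0,0,0,0],
])

```text
time_s: 17.95
ee_pos: [0.6245, -0.0161, 0.0717]
eef_rot: [3.14, 0.0, 1.531]
force: [0.1, -0.1, -0.6]
grip_width: 0.0382
grip_force: 39.4
```

Emit:
apply_moves([
  [255,0,0,-0.2,0,0,0],
  [255,0,0,-0.1,0,0,0],
  [255,0,0,-0.1,0,0,0],
  [255,0,0,0,0,0,0],
])

```text
time_s: 18.35
ee_pos: [0.6243, -0.0159, 0.0677]
eef_rot: [3.141, 0.0, 1.531]
force: [-3.2, 0.1, 6.7]
grip_width: 0.0383
grip_force: 39.4
```

Contact at TCP z 0.0677. Releasing and heading for blue.

Emit:
apply_moves([
  [255,0,0,0,0,0,0],
  [90,0,0,0,0,0,0],
  [90,0,0,0,0,0,0],
  [90,0,0,0,0,0,0],
  [90,0,0,1,0,0,0],
  [90,0,0,4,0,0,0],
  [90,0,0,5,0,0,0],
  [40,-1.2,-4,4,0,0,0],
  [0,-1.6,-4.5,0,0,0,0],
  [0,-1.6,-4.5,0,0,0,0],
])

```text
time_s: 19.35
ee_pos: [0.5815, -0.1416, 0.2036]
eef_rot: [3.139, 0.001, 1.532]
force: [0.3, -0.2, 0.3]
grip_width: 0.0811
grip_force: 0.0
```

Emit:
apply_moves([
  [0,-1.6,-4.6,0,0,0,0],
  [0,-1.6,-4.6,0,0,0,0],
  [0,-1.6,-4.6,0,0,0,0],
  [0,-1.6,-4.6,0,0,0,0],
  [0,-1.6,-4.6,0,0,0,0],
  [0,-1.2,-3,0,0,0,0],
  [0,0,0,0,0,0,0],
  [0,0,0,0,0,0,0],
])

```text
time_s: 20.15
ee_pos: [0.4896, -0.4007, 0.2018]
eef_rot: [3.141, -0.0, 1.53]
force: [0.3, 1.7, 0.3]
grip_width: 0.0938
grip_force: 0.0
```

Run:
```python
from h import *
o=ctrl.get_obs();s=snap('wrist','wr10.png');print(o['ee_pos'],o['eef_rot'])
m=tin(s,'blue'); cs=[c for c in comp(m,60) if np.linalg.norm(w(s,c[1],.05)[0][:2]-[.48,-.41])<.08]
print([(c[0].tolist(),w(s,c[1],.05)[0].round(3)) for c in cs])
mm=np.any([c[2] for c in cs],0); f=fit_tin(s,mm,(.479,-.412)); print(f,lid(s,f[0]),px(s,[*f[0][:2],.06]))
```

```text
[ 0.48957576 -0.40070682  0.20184936] [ 3.14142027e+00 -7.99805911e-05  1.52963658e+00]
[]Traceback (most recent call last):
  File "<stdin>", line 5, in <module>
  File "h.py", line 43, in fit_tin
    k=4; cnt,_=cv2.findContours(mask.astype(np.uint8),cv2.RETR_EXTERNAL,cv2.CHAIN_APPROX_NONE)
               ~~~~~~~~~~~~~~~~^^^^^^^^^^^^^^^^^^^^^^^^^^^^^^^^^^^^^^^^^^^^^^^^^^^^^^^^^^^^^^^
cv2.error: OpenCV(4.12.0) :-1: error: (-5:Bad argument) in function 'findContours'
> Overload resolution failed:
>  - image is not a numpy array, neither a scalar
>  - Expected Ptr<cv::UMat> for argument 'image'
```

Run:
```python
from h import *
im=cv2.imread('pics/wr10.png')[:,:,::-1]; s=snap('wrist'); t=snap('top')
for q,p in ((s,(.48,-.413,.06)),(t,(.48,-.413,.05))):
    hsv=cv2.cvtColor(q['img'],cv2.COLOR_RGB2HSV); H,S,V=[hsv[...,i].astype(int) for i in range(3)]
    print('pred',px(q,p).round(0),[(c[0].tolist(),w(q,c[1],.05)[0].round(3)) for c in comp((H>95)&(H<125)&(S>110)&(V>25),30)])
```

```text
pred [[276. 211.]] [([258, 192, 40, 32, 230], array([ 0.484, -0.407,  0.05 ])), ([264, 223, 11, 9, 34], array([ 0.47 , -0.435,  0.05 ]))]
pred [[416. 228.]] [([0, 0, 560, 72, 37494], array([ 1.031, -0.051,  0.05 ]))]
```

Run:
```python
from h import *
s=snap('wrist'); hsv=cv2.cvtColor(s['img'],cv2.COLOR_RGB2HSV); H,S,V=[hsv[...,i].astype(int) for i in range(3)]
print(S[180:245:4,250:305:5]); print(V[180:245:4,250:305:5])
m=(H>95)&(H<128)&(S>70)&(V>20); b=np.zeros_like(m); b[180:245,245:310]=m[180:245,245:310]
cs=comp(b,15); print([(c[0].tolist()) for c in cs]); mm=np.any([c[2] for c in cs],0)
f=fit_tin(s,mm,(.479,-.412)); print(f,lid(s,f[0]),px(s,[*f[0][:2],.06]))
```

```text
[[ 53  51  51  56  51  54  50  51  50  53  49]
 [ 48  46  50  55  52  51  55  41  53  53  49]
 [ 50  54  48  49  48  44  30  65  50  52  53]
 [ 50  55  42  18  45  32  67  97  17  54  53]
 [ 51  49  54  40  46 132 128 121  27  50  52]
 [ 50  44  49  98 137  31  35 121 106  52  52]
 [ 49  34 110 132  29  27  31  34 119  52  52]
 [ 54  54 114  32  27  30  30  30  53   8  43]
 [ 54  53 145  29  27  30  27  31  27  43  49]
 [ 53  55  69  30  27  28  32  34  32 119  53]
 [ 51  53  60  30  31  33  30  34  21 127  51]
 [ 49  54  51  55  29  29  29  32 120   7  49]
 [ 50  55  55 145  62  31  32  49  48  51  50]
 [ 51  46  50  50  57  53  48  50  50  49  53]
 [ 52  48  49  48  51  52  50  54  51  53  53]
 [ 49  51  51  52  48  46  52  51  48  47  44]
 [ 49  49  44  49  48  48  45  47  45  47  47]]
[[145 145 145 137 131 142 123 124 208 205 186]
 [148 143 148 143 148 106 111  81 197 187 191]
 [147 147 144 141 112  82  59  82 149 190 203]
 [147 145  92  70  62  63  76 103  75 204 210]
 [144 147  57  64  61 151 141 141  65 213 211]
 [147 140  67  94 164 106 109 141 113 162 210]
 [146 129  97 151 195 179 182 121 139 117 212]
 [146 150 125 185 178 185 194 188 101  67 232]
 [141 148 153 186 190 181 181 183 169  71 187]
 [143 145 111 181 181 185 186 179 173 137 191]
 [145 144 145 184 182 179 177 180 131 159 151]
 [141 146 145 157 178 177 184 185 127 107 151]
 [143 143 143 155  98 179 169 145 149 151 153]
 [140 144 143 153 236 143 150 148 149 150 149]
 [143 142 140 229 227 209 148 147 151 149 189]
 [140 144 230 227 228 228 138 146 229 231 232]
 [145 230 226 228 228 229 229 230 230 230 232]]
[[256, 187, 42, 40, 385], [262, 220, 13, 12, 46]]
(array([ 0.48051369, -0.41875112,  0.21230335]), np.float64(0.2291999201915403)) [(np.float32(275.9), np.float32(215.4), np.float32(13.6), array([ 0.4798, -0.4169])), (np.float32(284.1), np.float32(214.4), np.float32(13.1), array([ 0.4885, -0.4161]))] [[276.66619793 217.06760304]]
```

Emit:
apply_moves([
  [0,-0.5,-0.8,-1,0,0,0.13],
  [0,-0.5,-0.8,-3,0,0,0.13],
  [0,0,0,-4,0,0,0],
  [0,0,0,-4,0,0,0],
  [0,0,0,-2.8,0,0,0],
  [0,0,0,-1.4,0,0,0],
  [0,0,0,0,0,0,0],
  [255,0,0,0,0,0,0],
  [255,0,0,0,0,0,0],
  [255,0,0,0,0,0,0],
])

```text
time_s: 21.35
ee_pos: [0.4803, -0.417, 0.041]
eef_rot: [3.14, 0.002, 1.791]
force: [-0.2, -0.3, -0.4]
grip_width: 0.0734
grip_force: 0.0
```

Emit:
apply_moves([
  [255,0,0,0,0,0,0],
  [255,0,0,0,0,0,0],
  [255,0,0,0,0,0,0],
  [255,0,0,0,0,0,0],
  [255,0,0,1,0,0,0],
  [255,0,0,3,0,0,0],
  [255,0,0,3,0,0,0],
  [255,0,0,0,0,0,0],
])

```text
time_s: 22.15
ee_pos: [0.4811, -0.4178, 0.1145]
eef_rot: [3.138, 0.006, 1.791]
force: [0.1, -0.2, -2.4]
grip_width: 0.0374
grip_force: 39.6
```

Run:
```python
from h import *
o=ctrl.get_obs();s=snap('wrist','wr11.png');print(o['ee_pos'],inhand(s,o))
```

```text
[ 0.4810969  -0.41779018  0.1144958 ] ({0.036: ([285.0, 282.0], 32.0), 0.04: ([285.0, 278.0], 31.2), 0.044: ([285.0, 274.0], 30.5), 0.048: ([285.0, 270.0], 29.7)}, [(np.float32(285.8), np.float32(282.2), np.float32(30.0)), (np.float32(284.8), np.float32(273.5), np.float32(31.7))])
```

Emit:
apply_moves([
  [255,1.7,3.9,1,0,0,-0.03],
  [255,1.7,3.9,0,0,0,-0.04],
  [255,1.8,3.9,0,0,0,-0.04],
  [255,1.8,3.9,0,0,0,-0.03],
  [255,1.8,3.9,0,0,0,-0.03],
  [255,1.8,4.0,0,0,0,-0.03],
  [255,1.7,4.0,0,0,0,-0.03],
  [255,1.7,3.9,0,0,0,-0.03],
  [255,0,0,0,0,0,0],
  [255,0,0,0,0,0,0],
])

```text
time_s: 23.2
ee_pos: [0.6194, -0.1018, 0.1183]
eef_rot: [-3.14, -0.0, 1.533]
force: [-0.4, -0.7, -0.8]
grip_width: 0.0381
grip_force: 39.6
```

Run:
```python
from h import *
o=ctrl.get_obs();s=snap('wrist','wr12.png');print(o['ee_pos'],o['eef_rot'],inhand(s,o)[1])
for m in marks(s): print(m)
```

```text
[ 0.61940826 -0.1017691   0.11829563] [-3.13963383e+00 -2.13238841e-04  1.53266787e+00] [(np.float32(285.5), np.float32(276.2), np.float32(30.3)), (np.float32(283.8), np.float32(286.5), np.float32(34.4))]
([73, 128, 55, 53, 2749], array([0.6305, 0.0336]))
([51, 305, 70, 70, 4825], array([ 0.6228, -0.0596]))
```

View pics/wr12.png

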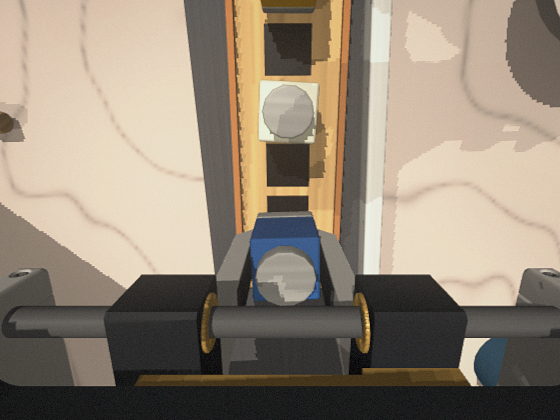

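Blue hangs straight in the grip at (286,276) and white is square on its mark at (288,111). Lowering blue onto the fifth square.

Emit:
apply_moves([
  [255,0.1,-0.15,-2.5,0,0,0],
  [255,0,0,-1.6,0,0,0],
  [255,0,0,-0.7,0,0,0],
  [255,0,0,-0.2,0,0,0],
  [255,0,0,-0.1,0,0,0],
  [255,0,0,0,0,0,0],
])

```text
time_s: 23.85
ee_pos: [0.6211, -0.1042, 0.0691]
eef_rot: [3.141, 0.0, 1.531]
force: [0.5, 0.1, -2.4]
grip_width: 0.0381
grip_force: 39.6
```

Emit:
apply_moves([
  [255,0,0,-0.1,0,0,0],
  [255,0,0,-0.05,0,0,0],
  [255,0,0,0,0,0,0],
])

```text
time_s: 24.15
ee_pos: [0.6208, -0.104, 0.0672]
eef_rot: [3.141, 0.0, 1.531]
force: [0.3, 0.2, -1.7]
grip_width: 0.0377
grip_force: 39.6
```

Emit:
apply_moves([
  [255,0,0,-0.1,0,0,0],
  [255,0,0,0,0,0,0],
])

```text
time_s: 24.35
ee_pos: [0.6209, -0.104, 0.0668]
eef_rot: [3.141, 0.0, 1.531]
force: [-3.1, 2.0, 6.0]
grip_width: 0.0381
grip_force: 39.6
```

Emit:
apply_moves([
  [255,0,0,0,0,0,0],
  [90,0,0,0,0,0,0],
  [90,0,0,0,0,0,0],
  [90,0,0,0,0,0,0],
  [90,0,0,1,0,0,0],
  [90,0,0,4,0,0,0],
  [90,0,0,5,0,0,0],
  [40,0,0,5,0,0,0],
  [0,-1,2.5,4,0,0,0.02],
  [0,-1,2.5,0,0,0,0.02],
])

```text
time_s: 25.35
ee_pos: [0.6019, -0.054, 0.263]
eef_rot: [3.132, 0.001, 1.57]
force: [0.4, 0.8, 0.1]
grip_width: 0.0813
grip_force: 0.0
```

Emit:
apply_moves([
  [0,0,0,0,0,0,0],
  [0,0,0,0,0,0,0],
])

```text
time_s: 25.55
ee_pos: [0.6007, -0.0539, 0.2564]
eef_rot: [3.141, 0.0, 1.571]
force: [0.1, -1.3, 0.5]
grip_width: 0.0936
grip_force: 0.0
```

```bash
cat >> h.py <<'E'
def lids(s,P,z0=.026):
    out=[]
    for p in P:
        c=lid(s,p,z0); out.append(None if c is None else (c[0][2],c[0][3]))
    return out
E
python3 - <<'E'
from h import *
o=ctrl.get_obs();s=snap('wrist','wr13.png');print(o['ee_pos'],o['eef_rot'])
for m in marks(s): print(m)
print(lids(s,[(.6273,.0725),(.6241,-.0156),(.6208,-.1037)]))
m=tin(s,'yellow'); 
hsv=cv2.cvtColor(s['img'],cv2.COLOR_RGB2HSV); H,S,V=[hsv[...,i].astype(int) for i in range(3)]
for nm,m,p in (('y',m,(.627,.072)),('b',(H>95)&(H<128)&(S>70)&(V>20),(.6208,-.1037))):
    cs=[c for c in comp(m,15) if np.linalg.norm(w(s,c[1],.07)[0][:2]-p)<.035]
    if cs: print(nm,[c[0].tolist() for c in cs],fit_tin(s,np.any([c[2] for c in cs],0),p,.026))
E
```

```text
[ 0.60070232 -0.05391818  0.25643789] [3.14128566e+00 2.02767389e-04 1.57133062e+00]
([58, 128, 69, 70, 4749], array([0.6259, 0.0288]))
([51, 313, 69, 61, 4121], array([ 0.6224, -0.0617]))
[(np.float32(13.8), array([0.628 , 0.0696])), (np.float32(15.6), array([ 0.6257, -0.0189])), (np.float32(13.2), array([ 0.6211, -0.1038]))]
y [[292, 56, 38, 42, 603]] (array([ 0.62785274,  0.0717359 , -0.02985736]), np.float64(0.05443816489361702))
b [[287, 210, 31, 37, 532]] (array([ 0.62077688, -0.10693241,  0.01016058]), np.float64(0.14670758928571428))
```

Emit:
apply_moves([
  [0,-2.7,2.7,0,0,0,0],
  [0,-2.7,2.7,0,0,0,0],
  [0,-2.7,2.7,0,0,0,0],
  [0,-2.7,2.7,0,0,0,0],
  [0,-2.7,2.7,0,0,0,0],
  [0,-2.7,2.7,0,0,0,0],
  [0,-2.7,2.7,0,0,0,0],
  [0,-2.7,2.7,0,0,0,0],
  [0,0,0,0,0,0,0],
  [0,0,0,0,0,0,0],
])

```text
time_s: 26.6
ee_pos: [0.3851, 0.1618, 0.256]
eef_rot: [-3.142, 0.0, 1.571]
force: [0.3, -0.1, -1.1]
grip_width: 0.094
grip_force: 0.0
```

Run:
```python
from h import *
o=ctrl.get_obs();s=snap('wrist','wr14.png');print(o['ee_pos'],o['eef_rot'])
t=snap('top','top14.png')
hsv=cv2.cvtColor(s['img'],cv2.COLOR_RGB2HSV); H,S,V=[hsv[...,i].astype(int) for i in range(3)]
m=(H>3)&(H<14)&(S>170)&(V>60)
for st,c,mk in comp(m,60):
    r=cv2.minAreaRect(np.argwhere(mk)[:,::-1].astype(np.float32)); b=cv2.boxPoints(r)
    print(st.tolist(),c.round(1),V[mk].mean().round(0),w(s,b,.066)[:,:2].round(4).tolist(),w(s,b,.021)[:,:2].round(4).tolist())
cv2.imwrite('pics/wr14.png',s['img'][:,:,::-1])
```

```text
[0.38505842 0.16182274 0.25600969] [-3.14157253e+00  2.20565097e-04  1.57131349e+00]
[263, 138, 20, 52, 609] [272.4 163.4] 201.0 [[0.3582, 0.2208], [0.372, 0.2232], [0.3825, 0.1633], [0.368, 0.1607]] [[0.3547, 0.2185], [0.3704, 0.2213], [0.3821, 0.1536], [0.3657, 0.1506]]
```

View pics/wr14.png

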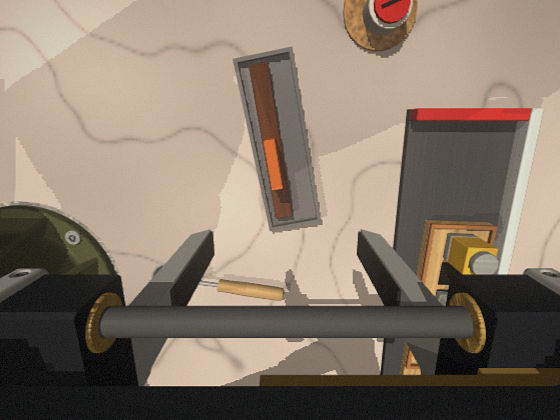

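The tray's corners are at (234,59), (291,47), (323,220) and (270,231). The fin runs (264,140)–(282,190), with its top rectangle measuring 14 x 60 mm at z=0.066 as it should. The bar reaches further up (to the left on the counter), so the tip points to +y.

Run:
```python
from h import *
s=snap('wrist')
c=w(s,[(234,59),(291,47),(323,220),(270,231)],.014)[:,:2]; print(c.round(4).tolist(),[np.linalg.norm(c[i]-c[i-1]).round(4) for i in range(4)],c.mean(0))
b=w(s,[(252,65),(270,62),(293,216),(275,220)],.021)[:,:2]; print(b.round(4).tolist(),b.mean(0))
```

```text
[[0.3223, 0.3142], [0.3926, 0.3275], [0.4388, 0.1049], [0.3633, 0.0884]] [np.float64(0.2295), np.float64(0.0716), np.float64(0.2274), np.float64(0.0772)] [0.37923597 0.20877196]
[[0.345, 0.3061], [0.367, 0.3095], [0.396, 0.1131], [0.3709, 0.1073]] [0.36972976 0.2090209 ]
```

Emit:
apply_moves([
  [0,-0.8,1.5,-2,0,0,0.09],
  [0,-0.7,1.5,-3,0,0,0.083],
  [0,0,0,-4,0,0,0],
  [0,0,0,-4,0,0,0],
  [0,0,0,-4,0,0,0],
  [0,0,0,-2.3,0,0,0],
  [0,0,0,-1,0,0,0],
  [0,0,0,0,0,0,0],
  [255,0,0,0,0,0,0],
  [255,0,0,0,0,0,0],
], grip_force=50)

```text
time_s: 27.75
ee_pos: [0.3706, 0.1921, 0.0542]
eef_rot: [3.14, -0.0, 1.744]
force: [-0.4, 0.4, 0.3]
grip_width: 0.0818
grip_force: 0.0
```

Emit:
apply_moves([
  [255,0,0,0,0,0,0],
  [255,0,0,0,0,0,0],
  [255,0,0,0,0,0,0],
  [255,0,0,0,0,0,0],
  [255,0,0,0,0,0,0],
  [255,0,0,0,0,0,0],
])

```text
time_s: 28.35
ee_pos: [0.3698, 0.192, 0.053]
eef_rot: [-3.142, 0.0, 1.744]
force: [-0.0, -0.0, -0.2]
grip_width: 0.0329
grip_force: 0.0
```

Emit:
apply_moves([
  [255,0,0,0,0,0,0],
  [255,0,0,0,0,0,0],
  [255,0,0,0,0,0,0],
  [255,0,0,0,0,0,0],
  [255,0,0,1,0,0,0],
  [255,0,0,2,0,0,0],
  [255,0,0,3,0,0,0],
  [255,0,0,3,0,0,0],
  [255,0,0,0,0,0,0],
])

```text
time_s: 29.25
ee_pos: [0.3712, 0.1926, 0.1468]
eef_rot: [3.135, -0.001, 1.744]
force: [0.3, 0.8, -1.2]
grip_width: 0.0135
grip_force: 50.0
```

Emit:
apply_moves([
  [255,2.2,-2.8,0,0,0,-0.02],
  [255,2.3,-2.9,0,0,0,-0.02],
  [255,2.3,-2.9,0,0,0,-0.02],
  [255,2.3,-2.9,0,0,0,-0.02],
  [255,2.3,-2.9,0,0,0,-0.02],
  [255,2.3,-2.9,0,0,0,-0.02],
  [255,2.3,-2.8,0,0,0,-0.02],
  [255,2.2,-2.8,0,0,0,-0.03],
  [255,0,0,0,0,0,0],
  [255,0,0,0,0,0,0],
])

```text
time_s: 30.25
ee_pos: [0.5514, -0.0373, 0.1422]
eef_rot: [-3.14, -0.0, 1.573]
force: [0.0, 0.1, -1.1]
grip_width: 0.0138
grip_force: 50.0
```

```bash
cat >> h.py <<'E'
def stickpose(s,o,d=.048):
    "fin top rect centre & yaw seen by wrist"
    hsv=cv2.cvtColor(s['img'],cv2.COLOR_RGB2HSV); H,S,V=[hsv[...,i].astype(int) for i in range(3)]
    m=(H>2)&(H<14)&(S>150)&(V>50); zt=o['ee_pos'][2]-d+.061
    return [(st.tolist(),np.round(w(s,cv2.boxPoints(cv2.minAreaRect(np.argwhere(mk)[:,::-1].astype(np.float32))),zt)[:,:2],4).tolist()) for st,c,mk in comp(m,60)]
E
python3 - <<'E'
from h import *
o=ctrl.get_obs();s=snap('wrist','wr15.png');print(o['ee_pos'],o['eef_rot'],o['grip_width'])
print(stickpose(s,o))
# predicted bar corners px, and dark-brown mask extents
z=o['ee_pos'][2]-.048+.016; x,y=o['ee_pos'][:2]
print(px(s,[[x-.012,y+.12,z],[x+.012,y+.12,z],[x-.012,y+.04,z],[x+.012,y+.04,z]]).round(1).tolist())
hsv=cv2.cvtColor(s['img'],cv2.COLOR_RGB2HSV); H,S,V=[hsv[...,i].astype(int) for i in range(3)]
m=(H>2)&(H<14)&(S>120)&(V<130); 
for st,c,mk in comp(m,150): print(st.tolist(),cv2.boxPoints(cv2.minAreaRect(np.argwhere(mk)[:,::-1].astype(np.float32))).round(1).tolist())
for q in marks(s): print(q)
print(lids(s,[(.6273,.0725),(.6241,-.0156),(.6208,-.1037)]))
E
```

```text
[ 0.55136685 -0.03729843  0.14219041] [-3.14005216e+00 -2.96485611e-04  1.57302060e+00] 0.0137925387013458
[([317, 38, 78, 145, 846], [[0.5412, 0.025], [0.5742, 0.0842], [0.5988, 0.0728], [0.5681, 0.0106]]), ([272, 199, 31, 107, 2794], [[0.5447, 0.0024], [0.5596, 0.0024], [0.5606, -0.0578], [0.5441, -0.0579]]), ([394, 252, 9, 34, 98], [[0.6097, -0.0452], [0.6104, -0.0258], [0.6127, -0.0262], [0.6121, -0.0456]])]
[[265.0, 44.2], [306.7, 44.2], [267.0, 181.2], [304.2, 181.3]]
[266, 48, 40, 182, 5948] [[266.0, 48.0], [305.0, 48.0], [305.0, 229.0], [266.0, 229.0]]
[271, 245, 10, 61, 171] [[270.29998779296875, 305.0], [272.0, 245.0], [280.8999938964844, 245.1999969482422], [279.20001220703125, 305.20001220703125]]
([57, 127, 71, 71, 4923], array([0.6261, 0.029 ]))
([51, 327, 70, 47, 3236], array([ 0.6225, -0.0651]))
[(np.float32(23.8), array([0.6272, 0.072 ])), (np.float32(22.1), array([ 0.623 , -0.0184])), None]
```

Emit:
apply_moves([
  [255,0,0,-3,0,0,0],
  [255,0,0,-3,0,0,0],
  [255,0,0,-1.2,0,0,0],
  [255,0,0,-0.5,0,0,0],
  [255,0,0,0,0,0,0],
  [255,0,0,0,0,0,0],
])

```text
time_s: 30.9
ee_pos: [0.5523, -0.0369, 0.0672]
eef_rot: [3.14, 0.0, 1.574]
force: [-0.2, 0.5, -1.5]
grip_width: 0.014
grip_force: 50.0
```

Emit:
apply_moves([
  [255,0,0,-0.2,0,0,0],
  [255,0,0,-0.1,0,0,0],
  [255,0,0,0,0,0,0],
  [255,0,0,0,0,0,0],
])

```text
time_s: 31.3
ee_pos: [0.5518, -0.0371, 0.0631]
eef_rot: [3.141, -0.0, 1.574]
force: [0.0, -0.4, -1.2]
grip_width: 0.0136
grip_force: 50.0
```

Emit:
apply_moves([
  [255,0.3,0,0,0,0,0],
  [255,0.4,0,0,0,0,0],
  [255,0.3,0,0,0,0,0],
  [255,0.3,0,0,0,0,0],
  [255,0.3,0,0,0,0,0],
  [255,0.3,0,0,0,0,0],
  [255,0.3,0,0,0,0,0],
  [255,0.3,0,0,0,0,0],
  [255,0.3,0,0,0,0,0],
])

```text
time_s: 32.2
ee_pos: [0.5796, -0.0369, 0.0628]
eef_rot: [-3.14, -0.0, 1.574]
force: [-5.6, 0.1, 0.9]
grip_width: 0.0138
grip_force: 50.0
```

Emit:
apply_moves([
  [255,0.2,0,0,0,0,0],
  [255,0.2,0,0,0,0,0],
  [255,0.1,0,0,0,0,0],
  [255,0.1,0,0,0,0,0],
  [255,0,0,0,0,0,0],
])

```text
time_s: 32.7
ee_pos: [0.585, -0.037, 0.0628]
eef_rot: [-3.139, -0.0, 1.574]
force: [-10.5, 0.4, 3.1]
grip_width: 0.0141
grip_force: 50.0
```

Run:
```python
from h import *
o=ctrl.get_obs();s=snap('wrist','wr16.png');print(o['ee_pos'],o['force'],o['moment'])
for q in marks(s): print(q)
print(lids(s,[(.641,.0725),(.641,-.0156)]))
```

```text
[ 0.58497928 -0.03699324  0.06279439] [-10.5382183    0.37853655   3.10819552] [-0.15223806  1.87854836  0.0790469 ]
([89, 124, 71, 71, 5027], array([0.642 , 0.0305]))
[None, None]
```

Emit:
apply_moves([
  [255,0.1,0,0,0,0,0],
  [255,0.05,0,0,0,0,0],
  [255,0,0,0,0,0,0],
  [255,0,0,0,0,0,0],
])

```text
time_s: 33.15
ee_pos: [0.5852, -0.037, 0.0628]
eef_rot: [-3.135, -0.0, 1.574]
force: [-21.3, -0.3, 11.5]
grip_width: 0.014
grip_force: 50.0
```

Run:
```python
from h import *
o=ctrl.get_obs();s=snap('wrist','wr17.png');print(o['ee_pos'],o['force'],o['moment'])
x0=.60;y1=.12;k=2000;W,H=140,380; z=.032
src=px(s,[[x0,y1,z],[x0+W/k,y1,z],[x0+W/k,y1-H/k,z],[x0,y1-H/k,z]]).astype(np.float32)
r=cv2.warpPerspective(np.ascontiguousarray(s['img']),cv2.getPerspectiveTransform(src,np.float32([[0,0],[W,0],[W,H],[0,H]])),(W,H))
np.set_printoptions(linewidth=200)
for yy in (20,60,100,140,200,260,320): # rim-right edge / fence gap profile
    print((y1-yy/k), r[yy,60::4].sum(1).astype(int) if 0 else r[yy,120:].astype(int).sum(1)[::2])
for q in marks(s): print(q)
```

```text
[ 0.58515786 -0.03700748  0.06280482] [-21.26868291  -0.27913795  11.51210692] [-0.20124578  4.21364169  0.07942541]
0.11 [0 0 0 0 0 0 0 0 0 0]
0.09 [464 460 461 462 462 457 466 459 459 456]
0.06999999999999999 [468 468 457 462 467 461 462 465 462 467]
0.04999999999999999 [281 292 284 282 274 278 273 274 276 281]
0.01999999999999999 [502 507 502 501 500 492 487 483 481 490]
-0.010000000000000009 [622 618 611 601 583 570 561 550 538 529]
-0.04000000000000001 [495 498 498 496 499 498 499 497 494 491]
([89, 124, 71, 72, 5066], array([0.6419, 0.0304]))
```

Force rose from 10 to 21 N with no further travel and the square row is at x=0.642, so the sled is flush. Retracting the stick and going round behind the tail.

Emit:
apply_moves([
  [255,-0.3,0,0,0,0,0],
  [255,-0.7,0,0,0,0,0],
  [255,-2,0,0,0,0,0],
  [255,0,0,2,0,0,0],
  [255,0,-1,4,0,0,0],
  [255,0,-4,1,0,0,0],
  [255,0,-4.5,0,0,0,0],
  [255,0,-4.5,0,0,0,0],
  [255,0,-4.5,0,0,0,0],
  [255,1,-4.5,0,0,0,0],
])

```text
time_s: 34.2
ee_pos: [0.5668, -0.269, 0.1334]
eef_rot: [3.14, 0.0, 1.574]
force: [0.6, -0.4, -0.8]
grip_width: 0.0134
grip_force: 50.0
```

Emit:
apply_moves([
  [255,2.5,-2.5,0,0,0,0],
  [255,2.6,-1.3,0,0,0,0],
  [255,2.6,0,0,0,0,0],
  [255,0,0,0,0,0,0],
  [255,0,0,0,0,0,0],
])

```text
time_s: 34.7
ee_pos: [0.6442, -0.3049, 0.1324]
eef_rot: [-3.141, -0.0, 1.574]
force: [0.6, 0.3, -2.2]
grip_width: 0.0135
grip_force: 50.0
```

Run:
```python
from h import *
o=ctrl.get_obs();s=snap('wrist','wr18.png');print(o['ee_pos'],o['eef_rot'],o['grip_width'],o['force'])
np.savez('s18.npz',K=s['K'],P=s['P'])
for q in marks(s,.06): print(q)
print(lids(s,[(.644,.0745),(.642,-.0136),(.642,-.1016)]))
z=o['ee_pos'][2]-.048+.016; x,y=o['ee_pos'][:2]
print(px(s,[[x-.012,y+.12,z],[x+.012,y+.12,z],[x-.012,y+.04,z],[x+.012,y+.04,z]]).round(1).tolist())
hsv=cv2.cvtColor(s['img'],cv2.COLOR_RGB2HSV); H,S,V=[hsv[...,i].astype(int) for i in range(3)]
m=(H>2)&(H<14)&(S>120)&(V<130)
for st,c,mk in comp(m,150): print(st.tolist(),cv2.boxPoints(cv2.minAreaRect(np.argwhere(mk)[:,::-1].astype(np.float32))).round(1).tolist())
# rectified board at prong top plane: wood runs
x0,y1,k,W,H_=.58,-.10,1000,130,90; z=.026
src=px(s,[[x0,y1,z],[x0+W/k,y1,z],[x0+W/k,y1-H_/k,z],[x0,y1-H_/k,z]]).astype(np.float32)
r=cv2.warpPerspective(np.ascontiguousarray(s['img']),cv2.getPerspectiveTransform(src,np.float32([[0,0],[W,0],[W,H_],[0,H_]])),(W,H_))
h=cv2.cvtColor(r,cv2.COLOR_RGB2HSV); wd=((h[...,0]>8)&(h[...,0]<25)&(h[...,1]>80)&(h[...,2]>100))
for yy in range(20,90,8): print(round(y1-yy/k,3),''.join('#' if a else '.' for a in wd[yy]))
```

```text
[ 0.64423421 -0.30485092  0.1323902 ] [-3.14144488e+00 -1.10244362e-04  1.57423403e+00] 0.013521792179081045 [ 0.55951501  0.31791296 -2.17931271]
([109, 396, 47, 58, 2583], array([ 0.6465, -0.1517]))Traceback (most recent call last):
  File "<stdin>", line 5, in <module>
  File "h.py", line 78, in lids
    c=lid(s,p,z0); out.append(None if c is None else (c[0][2],c[0][3]))
  File "h.py", line 56, in lid
    g=cv2.GaussianBlur(cv2.resize(g,None,fx=k,fy=k,interpolation=cv2.INTER_CUBIC),(0,0),3)
                       ~~~~~~~~~~^^^^^^^^^^^^^^^^^^^^^^^^^^^^^^^^^^^^^^^^^^^^^^^^
cv2.error: OpenCV(4.12.0) /io/opencv/modules/imgproc/src/resize.cpp:4208: error: (-215:Assertion failed) !ssize.empty() in function 'resize'
```

```bash
cat > q.py <<'E'
from h import *
o=ctrl.get_obs();s=snap('wrist','wr19.png')
x,y=o['ee_pos'][:2]; z=o['ee_pos'][2]-.048+.016
print(px(s,[[x-.012,y+.12,z],[x+.012,y+.12,z],[x-.012,y+.04,z],[x+.012,y+.04,z]]).round(1).tolist())
hsv=cv2.cvtColor(s['img'],cv2.COLOR_RGB2HSV); H,S,V=[hsv[...,i].astype(int) for i in range(3)]
m=(H>2)&(H<14)&(S>120)&(V<130)
for st,c,mk in comp(m,150): print(st.tolist(),cv2.boxPoints(cv2.minAreaRect(np.argwhere(mk)[:,::-1].astype(np.float32))).round(1).tolist())
x0,y1,k,W,H_=.58,-.10,1000,130,90; z=.026
src=px(s,[[x0,y1,z],[x0+W/k,y1,z],[x0+W/k,y1-H_/k,z],[x0,y1-H_/k,z]]).astype(np.float32)
r=cv2.warpPerspective(np.ascontiguousarray(s['img']),cv2.getPerspectiveTransform(src,np.float32([[0,0],[W,0],[W,H_],[0,H_]])),(W,H_))
h=cv2.cvtColor(r,cv2.COLOR_RGB2HSV); wd=((h[...,0]>8)&(h[...,0]<25)&(h[...,1]>80)&(h[...,2]>100))
for yy in range(16,90,6): print(round(y1-yy/k,3),''.join('#' if a else '.' for a in wd[yy]))
E
python3 q.py
```

```text
[[265.1, 44.1], [306.8, 44.3], [266.9, 181.2], [304.1, 181.3]]
[266, 48, 41, 182, 5989] [[266.0, 48.0], [306.0, 48.0], [306.0, 229.0], [266.0, 229.0]]
-0.116 ..................................................................................................................................
-0.122 ..................................................................................................................................
-0.128 ..................................................................................................................................
-0.134 ..................................................................................................................................
-0.14 .................############################..................................############################.......................
-0.146 .................############################..................................############################.......................
-0.152 .................############################..................................############################.......................
-0.158 .................#############################.................................############################.......................
-0.164 .................#############################.................................############################.......................
-0.17 .................#############################....#########################################################.......................
-0.176 .................................................##############################...................................................
-0.182 .................................................##############################...................................................
-0.188 .................................................###############################..................................................
```

The prongs sit at x 0.597–0.625 and 0.659–0.687 with the notch centred at 0.642, and the bar is lined up with it. Before feeding I'll lower the stick and check the tins from the top camera.

Emit:
apply_moves([
  [255,-0.1,0,-3,0,0,0],
  [255,0,0,-2.5,0,0,0],
  [255,0,0,-1,0,0,0],
  [255,0,0,-0.4,0,0,0],
  [255,0,0,0,0,0,0],
  [255,0,0,0,0,0,0],
])

```text
time_s: 35.4
ee_pos: [0.6438, -0.3053, 0.0656]
eef_rot: [3.14, 0.001, 1.574]
force: [-1.0, -1.0, -0.3]
grip_width: 0.0137
grip_force: 50.0
```

```bash
cat > tq.py <<'E'
from h import *
t=snap('top','topq.png'); hsv=cv2.cvtColor(t['img'],cv2.COLOR_RGB2HSV); H,S,V=[hsv[...,i].astype(int) for i in range(3)]
import sys
P=[(.642,-.0136+float(sys.argv[1])+d) for d in (.088,0,-.088)]
k=8; 
for p in P:
    q=px(t,[*p,.086])[0]; u,v=int(q[0])-10,int(q[1])-10
    g=cv2.cvtColor(t['img'][v:v+20,u:u+20],cv2.COLOR_RGB2GRAY); g=cv2.GaussianBlur(cv2.resize(g,None,fx=k,fy=k,interpolation=cv2.INTER_CUBIC),(0,0),3)
    c=cv2.HoughCircles(g,cv2.HOUGH_GRADIENT,1,20,param1=50,param2=8,minRadius=5*k,maxRadius=8*k)
    print(np.round(p,3),None if c is None else [(w(t,((a+.5)/k-.5+u,(b+.5)/k-.5+v),.086)[0][:2].round(4),round(float(rr)/k,1)) for a,b,rr in c[0][:2]])
E
python3 tq.py 0
```

```text
[0.642 0.074] [(array([0.6441, 0.0712]), 7.2), (array([0.6284, 0.0729]), 6.6)]
[ 0.642 -0.014] [(array([ 0.6383, -0.0128]), 5.9), (array([ 0.6408, -0.0232]), 5.1)]
[ 0.642 -0.102] [(array([ 0.6428, -0.1046]), 5.8), (array([ 0.6399, -0.0932]), 7.1)]
```

Emit:
apply_moves([
  [255,0,1,-0.1,0,0,0],
  [255,0,1,0,0,0,0],
  [255,0,1,0,0,0,0],
  [255,0,0.8,0,0,0,0],
  [255,0,0.4,0,0,0,0],
  [255,0,0.3,0,0,0,0],
  [255,0,0.2,0,0,0,0],
  [255,0,0,0,0,0,0],
])

```text
time_s: 36.25
ee_pos: [0.6433, -0.258, 0.063]
eef_rot: [-3.142, 0.0, 1.574]
force: [1.6, 0.3, -2.3]
grip_width: 0.0139
grip_force: 50.0
```

Emit:
apply_moves([
  [255,0,0.2,0,0,0,0],
  [255,0,0.2,0,0,0,0],
  [255,0,0.3,0,0,0,0],
  [255,0,0.4,0,0,0,0],
  [255,0,0.4,0,0,0,0],
  [255,0,0.4,0,0,0,0],
  [255,0,0.4,0,0,0,0],
  [255,0,0.4,0,0,0,0],
])

```text
time_s: 37.05
ee_pos: [0.6433, -0.2307, 0.0631]
eef_rot: [3.141, 0.0, 1.574]
force: [0.1, -4.0, -0.3]
grip_width: 0.0138
grip_force: 50.0
```

```bash
cat > f.py <<'E'
from h import *
o=ctrl.get_obs();s=snap('wrist');print(o['ee_pos'].round(4),o['force'].round(1),o['grip_width'])
b=o['ee_pos'][1]+.12  # expected notch base y
x0,y1,k,W,H_=.58,b+.01,1000,130,60; z=.026
src=px(s,[[x0,y1,z],[x0+W/k,y1,z],[x0+W/k,y1-H_/k,z],[x0,y1-H_/k,z]]).astype(np.float32)
r=cv2.warpPerspective(np.ascontiguousarray(s['img']),cv2.getPerspectiveTransform(src,np.float32([[0,0],[W,0],[W,H_],[0,H_]])),(W,H_))
h=cv2.cvtColor(r,cv2.COLOR_RGB2HSV); wd=((h[...,0]>8)&(h[...,0]<25)&(h[...,1]>80)&(h[...,2]>100)&(h[...,1]<190))
for yy in range(4,60,5): print(round(y1-yy/k,3),''.join('#' if a else '.' for a in wd[yy]))
# rim outer edges above the slab (z=.032) for angle: far-side rim vs fence
E
python3 f.py
```

```text
[ 0.6433 -0.2307  0.0631] [ 0.1 -4.  -0.3] 0.013768161093375114
-0.105 ...............######.#######################################################################################.....................
-0.11 ...............##############################################################################################.....................
-0.115 .................############################..................................############################.......................
-0.12 .................#############################.................................############################.......................
-0.125 .................#############################.................................############################.......................
-0.13 .................#############################......#################..........############################.......................
-0.135 .................#############################......#######################....############################.......................
-0.14 .................#############################......#######################....############################.......................
-0.145 .................#############################......#######################....############################.......................
-0.15 .................#############################......#######################....############################.......................
-0.155 ....................................................#######################.......................................................
-0.16 ....................................................#######################.......................................................
```

Emit:
apply_moves([
  [255,0,0.4,0,0,0,0],
  [255,0,0.4,0,0,0,0],
  [255,0,0.4,0,0,0,0],
  [255,0,0.4,0,0,0,0],
  [255,0,0.4,0,0,0,0],
  [255,0,0.4,0,0,0,0],
  [255,0,0.4,0,0,0,0],
  [255,0,0.4,0,0,0,0],
])

```text
time_s: 37.9
ee_pos: [0.6433, -0.1987, 0.063]
eef_rot: [-3.142, 0.0, 1.574]
force: [-0.5, -4.9, -0.2]
grip_width: 0.0134
grip_force: 50.0
```

```bash
python3 f.py | sed -n '1,2p;4p;8,12p'
```

```text
[ 0.6433 -0.1987  0.063 ] [-0.5 -4.9 -0.2] 0.013449899634093189
-0.073 ...............######.#######################################################################################.....................
-0.083 .................############################..................................############################.......................
-0.103 .................#############################......#######################....############################.......................
-0.108 .................#############################......#######################....############################.......................
-0.113 .................#############################......#######################....############################.......................
-0.118 .................#############################......#######################....############################.......................
-0.123 ....................................................#######################.......................................................
```

Emit:
apply_moves([
  [255,0,0.4,0,0,0,0],
  [255,0,0.4,0,0,0,0],
  [255,0,0.4,0,0,0,0],
  [255,0,0.4,0,0,0,0],
  [255,0,0.4,0,0,0,0],
  [255,0,0.4,0,0,0,0],
  [255,0,0.4,0,0,0,0],
  [255,0,0.4,0,0,0,0],
  [255,0,0.4,0,0,0,0],
])

```text
time_s: 38.85
ee_pos: [0.6432, -0.1628, 0.063]
eef_rot: [-3.141, 0.0, 1.574]
force: [-0.9, -5.2, 0.2]
grip_width: 0.0139
grip_force: 50.0
```

```bash
python3 f.py | sed -n '1,2p;4p;8,12p'
```

```text
[ 0.6432 -0.1628  0.063 ] [-0.9 -5.2  0.2] 0.013945602040500785
-0.037 ...............######.#######################################################################################.....................
-0.047 .................############################..................................############################.......................
-0.067 .................############################.......#######################....############################.......................
-0.072 .................#############################......#######################....############################.......................
-0.077 .................#############################......#######################....############################.......................
-0.082 .................#############################......#######################...#############################.......................
-0.087 ....................................................#######################.......................................................
```

Emit:
apply_moves([
  [255,0,0.4,0,0,0,0],
  [255,0,0.4,0,0,0,0],
  [255,0,0.4,0,0,0,0],
  [255,0,0.4,0,0,0,0],
  [255,0,0.4,0,0,0,0],
  [255,0,0.4,0,0,0,0],
  [255,0,0.4,0,0,0,0],
  [255,0,0.4,0,0,0,0],
  [255,0,0.3,0,0,0,0],
  [255,0,0.3,0,0,0,0],
])

```text
time_s: 39.9
ee_pos: [0.6432, -0.125, 0.063]
eef_rot: [-3.141, 0.0, 1.574]
force: [-0.9, -5.1, -0.4]
grip_width: 0.0141
grip_force: 50.0
```

Emit:
apply_moves([
  [255,0,0.2,0,0,0,0],
  [255,0,0.2,0,0,0,0],
  [255,0,0.1,0,0,0,0],
  [255,0,0.1,0,0,0,0],
])

```text
time_s: 40.3
ee_pos: [0.6432, -0.1191, 0.063]
eef_rot: [-3.141, 0.0, 1.574]
force: [-1.2, -5.1, 0.7]
grip_width: 0.014
grip_force: 50.0
```

Emit:
apply_moves([
  [255,0,0.1,0,0,0,0],
  [255,0,0.1,0,0,0,0],
  [255,0,0.1,0,0,0,0],
  [255,0,0,0,0,0,0],
])

```text
time_s: 40.7
ee_pos: [0.6432, -0.1168, 0.0632]
eef_rot: [3.142, 0.001, 1.574]
force: [-0.9, -9.0, 0.3]
grip_width: 0.0137
grip_force: 50.0
```

Emit:
apply_moves([
  [255,0,0.1,0,0,0,0],
  [255,0,0.05,0,0,0,0],
  [255,0,0,0,0,0,0],
  [255,0,0,0,0,0,0],
])

```text
time_s: 41.1
ee_pos: [0.6433, -0.1166, 0.0635]
eef_rot: [3.141, 0.003, 1.573]
force: [-2.1, -16.8, 1.5]
grip_width: 0.0134
grip_force: 50.0
```

```bash
python3 f.py | sed -n '1,4p;9,12p'
```

```text
[ 0.6433 -0.1166  0.0635] [ -2.1 -16.8   1.5] 0.013382627121168363
0.009 ...............######.#######################################################################################.....................
0.004 ...............##############################################################################################.....................
-0.001 .................############################..................................############################.......................
-0.026 .................############################......########################....############################.......................
-0.031 .................############################.......#######################....############################.......................
-0.036 .................#############################......#######################....############################.......................
-0.041 ....................................................#######################.......................................................
```

The sled is home: 17 N with no travel, and the prongs still read x 0.597–0.687. Withdrawing the stick straight back and returning it to the tray.

Emit:
apply_moves([
  [255,0,-0.3,0,0,0,0],
  [255,0,-1,0,0,0,0],
  [255,0,-2,0,0,0,0],
  [255,0,-2,0,0,0,0],
  [255,0,-2,0,0,0,0],
  [255,0,0,3,0,0,0],
  [255,-2,0,4,0,0,0],
  [255,-4,0,2,0,0,0.03],
  [255,-4.5,0,0,0,0,0.04],
  [255,-4.5,1,0,0,0,0.04],
])

```text
time_s: 42.15
ee_pos: [0.4917, -0.1792, 0.1535]
eef_rot: [3.14, 0.001, 1.684]
force: [-0.0, 0.0, -1.3]
grip_width: 0.0138
grip_force: 50.0
```

Emit:
apply_moves([
  [255,-3.5,3,0,0,0,0.03],
  [255,-2.5,4,0,0,0,0.03],
  [255,-2,4.4,0,0,0,0],
  [255,-1,4.8,0,0,0,0],
  [255,-1,4.8,0,0,0,0],
  [255,-0.5,4.8,0,0,0,0],
  [255,-0.5,4.8,0,0,0,0],
  [255,0,4.5,0,0,0,0],
  [255,0,0,0,0,0,0],
  [255,0,0,0,0,0,0],
])

```text
time_s: 43.15
ee_pos: [0.3836, 0.1734, 0.153]
eef_rot: [-3.141, 0.0, 1.745]
force: [-0.1, -0.5, -0.1]
grip_width: 0.0137
grip_force: 50.0
```

```bash
python3 - <<'E'
from h import *
o=ctrl.get_obs();s=snap('wrist','wr20.png');t=snap('top','top20.png');print(o['ee_pos'],o['eef_rot'],o['force'],o['grip_width'])
x,y=o['ee_pos'][:2]; z=o['ee_pos'][2]-.048+.016; a=o['eef_rot'][2]-np.pi/2
L=lambda i,j:[x+np.cos(a)*i-np.sin(a)*j,y+np.sin(a)*i+np.cos(a)*j,z]
print(px(s,[L(-.012,.12),L(.012,.12)]).round(1).tolist())
hsv=cv2.cvtColor(s['img'],cv2.COLOR_RGB2HSV); H,S,V=[hsv[...,i].astype(int) for i in range(3)]
m=(H>2)&(H<14)&(S>120)&(V<130)
for st,c,mk in comp(m,150): print(st.tolist(),cv2.boxPoints(cv2.minAreaRect(np.argwhere(mk)[:,::-1].astype(np.float32))).round(1).tolist())
print('fence gap/tins:')
E
python3 tq.py 0.1345
```

```text
[0.38359481 0.1734484  0.1530385 ] [-3.14143640e+00  6.95451290e-05  1.74527647e+00] [-0.09088652 -0.49539996 -0.139854  ] 0.013702738442297933
[[264.3, 44.2], [306.0, 44.2]]
[266, 48, 40, 182, 5957] [[266.0, 48.0], [305.0, 48.0], [305.0, 229.0], [266.0, 229.0]]
[271, 237, 24, 69, 369] [[251.5, 243.60000610351562], [272.0, 237.0], [294.0, 305.0], [273.5, 311.6000061035156]]
fence gap/tins:
[0.642 0.209] [(array([0.6274, 0.2032]), 6.0), (array([0.6441, 0.2087]), 7.7)]
[0.642 0.121] [(array([0.6394, 0.1216]), 6.8), (array([0.6271, 0.1183]), 7.5)]
[0.642 0.033] [(array([0.6432, 0.0297]), 5.4), (array([0.6325, 0.038 ]), 6.7)]
```

Emit:
apply_moves([
  [255,-0.1,0.8,-1,0,0,0],
  [255,0,0.7,-3,0,0,0],
  [255,0,0,-3,0,0,0],
  [255,0,0,-1.5,0,0,0],
  [255,0,0,-0.7,0,0,0],
  [255,0,0,-0.3,0,0,0],
  [255,0,0,0,0,0,0],
  [255,0,0,0,0,0,0],
])

```text
time_s: 44.1
ee_pos: [0.3827, 0.1886, 0.0587]
eef_rot: [3.14, -0.0, 1.744]
force: [0.3, 0.8, -1.2]
grip_width: 0.0138
grip_force: 50.0
```

Emit:
apply_moves([
  [255,0,0,-0.2,0,0,0],
  [255,0,0,-0.15,0,0,0],
  [255,0,0,0,0,0,0],
  [255,0,0,0,0,0,0],
])

```text
time_s: 44.5
ee_pos: [0.3823, 0.1885, 0.0546]
eef_rot: [3.142, -0.0, 1.744]
force: [1.2, -0.1, -1.8]
grip_width: 0.014
grip_force: 50.0
```

Emit:
apply_moves([
  [255,0,0,-0.1,0,0,0],
  [255,0,0,-0.05,0,0,0],
  [255,0,0,0,0,0,0],
])

```text
time_s: 44.8
ee_pos: [0.3823, 0.1885, 0.053]
eef_rot: [-3.142, 0.0, 1.744]
force: [-0.4, -0.2, -1.0]
grip_width: 0.0137
grip_force: 50.0
```

Emit:
apply_moves([
  [200,0,0,0,0,0,0],
  [150,0,0,0,0,0,0],
  [110,0,0,0,0,0,0],
  [90,0,0,0,0,0,0],
  [90,0,0,2,0,0,0],
  [90,0,0,5,0,0,0],
  [90,0,0,5,0,0,0],
  [40,0.5,-3,5,0,0,0],
  [40,0,0,0,0,0,0],
  [40,0,0,0,0,0,0],
])

```text
time_s: 45.8
ee_pos: [0.3867, 0.1626, 0.216]
eef_rot: [3.14, -0.0, 1.743]
force: [-0.2, 0.5, 0.2]
grip_width: 0.0784
grip_force: 0.0
```

```bash
python3 - <<'E'
from h import *
o=ctrl.get_obs();s=snap('wrist','wr21.png');print(o['ee_pos'],o['force'],o['grip_width'])
hsv=cv2.cvtColor(s['img'],cv2.COLOR_RGB2HSV); H,S,V=[hsv[...,i].astype(int) for i in range(3)]
m=(H>2)&(H<14)&(S>120)&(V<130)
for st,c,mk in comp((H>3)&(H<14)&(S>170)&(V>60),60):
    b=cv2.boxPoints(cv2.minAreaRect(np.argwhere(mk)[:,::-1].astype(np.float32))); q=w(s,b,.066)[:,:2]; print('fin',st.tolist(),q.round(4).tolist(),q.mean(0).round(4))
for st,c,mk in comp(m,150):
    b=cv2.boxPoints(cv2.minAreaRect(np.argwhere(mk)[:,::-1].astype(np.float32))); q=w(s,b,.021)[:,:2]; print('bar',st.tolist(),q.round(4).tolist(),q.mean(0).round(4))
t=snap('top'); hs=cv2.cvtColor(t['img'],cv2.COLOR_RGB2HSV); red=((hs[...,0]<8)|(hs[...,0]>172))&(hs[...,1]>150)&(hs[...,2]>90)
print([(c[0].tolist(),w(t,c[1],.041)[0].round(3)) for c in comp(red,10)])
E
python3 tq.py 0.1345
```

```text
[0.38666793 0.1626225  0.21603729] [-0.22315742  0.47973599  0.16515298] 0.07837867438101179
fin [278, 143, 14, 59, 758] [[0.3699, 0.2175], [0.3829, 0.2197], [0.3937, 0.1596], [0.3799, 0.1573]] [0.3816 0.1885]
bar [275, 59, 21, 171, 2192] [[0.3514, 0.3026], [0.3728, 0.3063], [0.408, 0.1131], [0.3832, 0.1088]] [0.3788 0.2077]
[([174, 153, 6, 49, 247], array([0.615, 0.246, 0.041])), ([125, 210, 14, 13, 143], array([0.504, 0.365, 0.041]))]
[0.642 0.209] [(array([0.6275, 0.2015]), 5.3), (array([0.6435, 0.2084]), 5.9)]
[0.642 0.121] [(array([0.6411, 0.1196]), 7.4), (array([0.6292, 0.118 ]), 7.5)]
[0.642 0.033] [(array([0.6429, 0.0297]), 5.5)]
```

Emit:
apply_moves([
  [0,3.3,-1.3,0.8,0,0,-0.03],
  [0,3.4,-1.3,0.8,0,0,-0.04],
  [0,3.4,-1.3,0.8,0,0,-0.04],
  [0,3.4,-1.3,0.8,0,0,-0.03],
  [0,3.4,-1.3,0.8,0,0,-0.03],
  [0,3.4,-1.3,0,0,0,0],
  [0,3.0,-1.3,0,0,0,0],
  [0,0,0,0,0,0,0],
  [0,0,0,0,0,0,0],
  [0,0,0,0,0,0,0],
])

```text
time_s: 46.95
ee_pos: [0.6188, 0.0725, 0.255]
eef_rot: [-3.14, -0.0, 1.575]
force: [0.0, 0.0, -0.5]
grip_width: 0.0936
grip_force: 0.0
```

Run:
```python
from h import *
o=ctrl.get_obs();s=snap('wrist','wr22.png');print(o['ee_pos'],o['eef_rot'],o['joint_vel'].round(3))
for m in marks(s,.25): print(m)
print(lids(s,[(.642,.2085),(.642,.1205),(.642,.0325)]))
hsv=cv2.cvtColor(s['img'],cv2.COLOR_RGB2HSV); H,S,V=[hsv[...,i].astype(int) for i in range(3)]
for nm,m,p in (('y',tin(s,'yellow'),(.642,.2085)),('b',(H>95)&(H<128)&(S>70)&(V>20),(.642,.0325))):
    cs=[c for c in comp(m,15) if np.linalg.norm(w(s,c[1],.07)[0][:2]-p)<.035]
    if cs: print(nm,[c[0].tolist() for c in cs],fit_tin(s,np.any([c[2] for c in cs],0),p,.026))
```

```text
[0.61883997 0.07254015 0.25503919] [-3.14026293e+00 -1.01359130e-06  1.57457315e+00] [ 0.002 -0.016 -0.002 -0.     0.001  0.   ]
([89, 133, 68, 70, 4752], array([0.6413, 0.1662]))
([89, 316, 69, 64, 4351], array([0.6413, 0.0761]))
[(np.float32(14.5), array([0.6417, 0.2073])), (np.float32(15.4), array([0.6422, 0.1182])), (np.float32(12.5), array([0.6414, 0.0318]))]
y [[290, 44, 37, 43, 521]] (array([0.64188662, 0.20881207, 0.00563286]), np.float64(0.08212540716612378))
b [[289, 202, 31, 38, 524]] (array([0.64110646, 0.03063174, 0.02920546]), np.float64(0.13280562884784522))
```

```bash
python3 -c "
from station import ctrl
print(ctrl.hand_in())"
```

```text
the job is handed in; nothing more can be done
None
```

I finished the task and handed it in at about 47 s; no verdict came back. In the last measurements the timer is on the coaster, the three tins present (yellow, white, blue) are within about 4 mm of their squares, and the sled is home on the stop and flush on the fence, with the stick flat in its tray. I did not re-measure the bystander items.

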